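# Wedge the tube racks tight in the clamp tray

### The job

Lock the loose row of orange tube racks in the clamp tray: draw the yellow wedge out of its dock, set its tip in the slot between the grey cheek and the blue jaw with its straight side to the cheek, and let go of it. Then take the mallet and tap the wedge's butt with its head, little by little in separate short taps (not one long shove), drawing the mallet clear back between them, until it stops advancing and the red pad is pressed right back; drive it with the mallet only, and do not push the racks by hand. Finally lay the mallet flat on the bench clear of the wedge, with the racks upright and square in their row, and leave the bottles, jar, flask, beaker and tip box where they are.

Things in the scene. Friction and masses are not known exactly. Their poses are not given: they have to be found in the camera images.
- clamp_tray: Fixed rack clamp: aluminium plate 253 x 160 x 5 mm holding a row of orange racks between side rails 35 mm high (inner faces y = +-68 mm). Origin: underside, mid-width of the row. x: along the row to the far end, where the wedge slot is; y: the way the wedge is driven; z up. An apron of the plate, x 48 to 118 mm, reaches out from the slot to y = -185 mm.
- mouth (a point): Mouth of the wedge slot, on its floor, at the grey cheek's face: (95, -75, 5) mm in the tray's frame, axes as the tray's. The slot runs along +y from here between the fixed cheek (plane x = 0, to y = 150 mm, 47 mm high) and the blue jaw on the -x side. Jaw fully forward: 21 mm wide at the mouth, narrowing 1 mm per 5 mm inwards.
- jaw (a joint): Slide of the blue jaw away from the cheek, against the racks (tray -x), m: 0 fully forward (at the start), limit 0.025. It moves easily until the racks have closed up on the red pad, and stays where left. Its face (110 mm long) has the wedge's taper: once snug, 5 mm of wedge travel moves it 1 mm.
- jaw_top (a point): Top of the blue jaw's back bar, mid-length, 51 mm above the bench; moves with the jaw.
- end_stop: Fixed grey end stop of the row, 45 mm high, on the tray plate at its -x end. Its place along the tray differs by up to 4 mm between starts, so the wedge's final depth differs by up to 20 mm. Origin at the plate's top; the free red pad's face is at its x = 0.
- pad (a joint): Compression of the red spring pad on the end stop, m: 0 free, 0.005 pressed right back on its stop (4.5 N). It begins to move when the row has closed up (jaw at about 0.004 to 0.008); when it is right back the wedge stops advancing.
- pad_top (a point): Middle of the red pad's top edge, 48 mm above the bench; moves with the pad.
- wedge: Loose yellow wedge, 170 long, 40 high, tapered in plan, about 160 g. Origin: underside, mid-length, mid-width of the head. +y points to the tip. Straight side: plane x = +18.5 mm, it goes against the cheek. Other side: x = +7.5 mm at the tip (11 thick), 1 in 5 to x = -18.5 mm at y = -45; then a parallel head 37 wide to the butt, y = -85. It starts on the bench, head inside the dock.
- wedge_tip (a point): Centre of the wedge's tip end face: (13, 85, 20) mm in the wedge's frame, axes as the wedge's. Just snug with the jaw fully forward, the tip is 50 mm past the mouth; when tight, about 95 to 120 mm.
- wedge_butt (a point): Centre of the wedge's butt, the face to strike, 37 wide x 40 high: (0, -85, 20) mm in the wedge's frame, axes as the wedge's. Driving it home takes up to about 15 N.
- dock: Fixed white wedge dock: a roofed tunnel without floor, 66 wide (x), 113 deep (y), 52 high; inside 54 wide, 46 high. Origin: on the bench at its middle; open at its front, y = +55 mm. The wedge lies in it tip outwards, 60 to 80 mm of it sticking out.
- mallet: Loose mallet lying on the bench, about 360 g. Red head 44 (x) x 80 (y) x 44 mm high, black striking faces 42 x 42 mm at y = +-40 mm. Wooden handle to -x: 24 wide (y), 26 high, centre line 22 mm above the underside, x = -22 to -187 mm, then a black end knob to -200 mm. Origin: underside, below the head's centre.
- mallet_head (a point): Centre of the mallet's head, 22 mm above its underside, axes as the mallet's.
- mallet_grip (a point): Point on the handle's centre line 62 mm behind the head's centre, where it can be gripped across its 24 mm width; the centre of mass lies about 20 mm nearer the head.
- rack0: Loose orange tube rack number 1 from the jaw, 40 x 130 x 48 mm (tube caps to 57 mm), 150 g, standing on the tray plate between the side rails, a little loose in the row. Origin: centre of its underside, x along the row.
- rack1: Loose orange tube rack number 2 from the jaw, 40 x 130 x 48 mm (tube caps to 57 mm), 150 g, standing on the tray plate between the side rails, a little loose in the row. Origin: centre of its underside, x along the row.
- rack2: Loose orange tube rack number 3 from the jaw, 40 x 130 x 48 mm (tube caps to 57 mm), 150 g, standing on the tray plate between the side rails, a little loose in the row. Origin: centre of its underside, x along the row.
- amber: Bystander: brown glass bottle, 68 mm across, 150 mm high. Origin: centre of its underside. To be left where it is.
- jar: Bystander: white jar with red lid, 84 mm across, 130 mm high. Origin: centre of its underside. To be left where it is.
- flask: Bystander: glass conical flask, 80 mm across the foot, 113 mm high. Origin: centre of its underside. To be left where it is.
- beaker: Bystander: glass beaker, 72 mm across, 90 mm high. Origin: centre of its underside. To be left where it is.
- clear_bottle: Bystander: clear glass bottle with blue cap, 68 mm across, 150 mm high. Origin: centre of its underside. To be left where it is.
- tip_box: Bystander: blue pipette-tip box, 85 x 120 x 60 mm. Origin: centre of its underside. To be left where it is.
Things that resemble listed ones, but are neither listed nor needed, are in the scene too. There is more than one size of the mallet; the one meant has the size given above.

How it is judged (in metres and radians):
On the way, in this order (a step that is already met when the one before it is completed fails the run):
1. the wedge is set in the slot: tip at least 20 mm past the mouth, straight and flat on the plate, let go, and the jaw not yet driven back (under 5 mm) (y of wedge_tip in the frame of mouth above 0.02 m and z of wedge_tip in the frame of mouth below 0.03 m and contact force between the fingers and wedge below 0.3 N and value of joint jaw below 0.005 m and angle between the y axis of wedge and the y axis of clamp_tray, either way round below 0.08 rad and angle between wedge's own z axis and vertical below 0.08 rad), for 0.2 s.
2. the held mallet's head strikes the wedge's butt (over 2 N, head centre within 55 mm of the butt's) (contact force between mallet and wedge above 2 N and distance between mallet_head and wedge_butt below 0.055 m and contact force between the fingers and mallet above 1 N).
3. the mallet is drawn back at least 20 mm from the butt with the wedge not yet tight (pad under 4 mm): not all in one shove (distance between mallet_head and wedge_butt above 0.06 m and value of joint pad below 0.004 m).
4. a further such tap finds or leaves the wedge tight: pad pressed back more than 4 mm (all of step 2 and value of joint pad above 0.004 m).
At the end, for the whole second after the job is handed in: Pad pressed back over 4 mm; wedge at rest, flat and straight (0.08 rad), tip over 60 mm past the mouth; racks on the plate, upright and square to the tray (0.06 rad); mallet at rest flat on the bench (underside under 10 mm, tilt under 0.1 rad), head centre over 60 mm from the butt (value of joint pad above 0.004 m and y of wedge_tip in the frame of mouth above 0.06 m and z of wedge_tip in the frame of mouth below 0.03 m and angle between the y axis of wedge and the y axis of clamp_tray, either way round below 0.08 rad and angle between wedge's own z axis and vertical below 0.08 rad and angle between the x axis of each of rack0, rack1, rack2 and the x axis of clamp_tray, either way round below 0.06 rad and angle between each of rack0, rack1, rack2's own z axis and vertical below 0.06 rad and z of each of rack0, rack1, rack2 in the frame of clamp_tray below 0.009 m and height (world z) of mallet below 0.01 m and angle between mallet's own z axis and vertical below 0.1 rad and distance between mallet_head and wedge_butt above 0.06 m and contact force between mallet and wedge below 0.1 N and linear speed of mallet below 0.02 m/s and linear speed of wedge below 0.01 m/s); the robot touches nothing.
It fails at once if the wedge is pushed home with the fingers or arm: they press it (over 1 N) with the jaw driven back more than 6 mm (value of joint jaw above 0.006 m and contact force between any of the fingers, the arm and wedge above 1 N).
It fails at once if the robot pushes the racks itself (over 3 N) (contact force between any of the fingers, the arm and rack0 above 3 N or contact force between any of the fingers, the arm and rack1 above 3 N or contact force between any of the fingers, the arm and rack2 above 3 N).
It fails at once if a bystander is shifted more than 30 mm (distance of any of amber, jar, flask, beaker, clear_bottle, tip_box from where it was at the start of the episode above 0.03 m).
It also fails if it takes over 64 s, if anything falls off the work surface, if the arm or the gripper's body presses on something with over 40 N, if the wrist force passes 120 N, or if a joint passes its speed limit or range.

### The arm

A 6-joint arm with a two-finger parallel gripper is mounted at the origin on the work surface. World frame = base frame: x ahead of the robot, y to its left, z up, the work surface at z = 0. Lengths are in mm, angles in rad, forces in N, time in s.
With the tool pointing down it reaches from about 275 to 1000 mm from the base axis. Payload 8.4 kg.
Tool frame: the origin (TCP) lies at the very end of the fingers, on their centre line; the grasp point (between the pads) lies 19 mm behind it; z points along the fingers, y is the direction in which the jaws open and shut (so a half turn about z gives the same grasp; the last joint's range is limited). The gripper opens to 85 mm and grips with 20 to 120 N. Pads are 22 mm wide; open, the fingers measure 114 mm over their backs; the gripper's body (76 mm by 85 mm) begins 54 mm behind the grasp point. The pads swing forward as they close: fully open they stand 13 mm farther back than shut.
Start: joints at [1.239, 0.353, 1.633, -0, 1.155, -0.002], TCP at [202.407, 591.32, 231.281] pointing down, gripper open.
Joint ranges: [-2.63, 2.63], [-0.92, 2.1], [0.06, 2.66], [-1.3, 4.44], [0, 2.69], [-3.02, 3.02]. Speed limits (rad/s): [2.22, 2.22, 2.79, 3.14, 3.14, 3.14].

### API

Orientations are given as [roll, pitch, yaw] about the fixed x, y, z axes, in that order (R = Rz(yaw) Ry(pitch) Rx(roll)).
In Python, from rig import r gives the robot as it stands.
- The arm moves only by the tool move_arm, never from a script. Its argument "increments" is a list of rows, each an object of numbers: "tx", "ty", "tz": the shift along the tool's x, y, z in cm; "rx", "ry", "rz": the turn, a rotation vector about the tool's x, y, z in degrees; "gripper": the gripper's target within -1 to 1 (fully open at 1, half-way at 0, shut at -1). A call has 1 to 12 rows; each row shifts and turns the commanded pose from where the row before left it, along the tool's axes as they then stand; what a row does not reach is not made up. A row lasts 1/10 s, in which the tool goes at most 50 mm and 8.59 degrees, less where a joint would pass 70% of its speed; a pose out of reach is approached as far as the arm can. A call is refused whole if a number of a shift passes 5 or a number of a turn 8.59, either way. A call with a gripper value outside its range is refused whole. The fingers move at their own pace and stop on an object; "squeeze" is the grip in N (left out, the last holds). Time passes only in rows, so rows that do not move let the fingers close. It gives the time, the measured TCP pose, the force and the opening at its end, in the units of the state.
- r.sense(): the state, without advancing time (a new reading comes with each control period).
- r.grab_frame(name): name is "scene" or "top" or "wrist"; returns (picture, depth): 384x512x3 uint8, red, green, blue; 384x512 float32, mm along the optical axis (not along the pixel's ray), 0 where there is no reading.
- r.camera_model(name): a dict with "fx", "fy", "cx", "cy" (pixels), "R" (3x3) and "t" (3): a world point X has camera coordinates R X + t; the wrist camera has in their place "hand_eye" (4x4, takes a point from camera to tool coordinates, whose origin is the TCP and whose axes are the flange's). Camera axes: x right, y down, z forward; pixel columns grow to the right and rows downward; lengths in mm; the calibration is good to about 2 mm. A picture is of the moment at which its call begins: read the wrist's pose just before it. camera_model takes no time and is no camera call.
- r.sign_off(): hands the job in, once; it reports no verdict.
Trained networks look in the newest picture that a camera, given by its name, has taken for a name from the list of things; names that differ only in an ending like _2 or _b are one class to them, and where a whole thing is asked for, a point or a joint stands for the part that bears it (a point fixed in the world has none). Each returns a list of dicts, best first, with "confidence" (0 to 1); they miss things now and then, are a little off and sometimes report something else, mostly with a low value. They report only what shows in the picture. A call takes as long as a camera call. They do not tell look-alikes from the thing itself.
- r.cut_out(query, camera): "mask" (384x512 bool, what is visible of it) and "bbox" ([left, top, right, bottom] in pixels, round what is visible of it).
- r.place_of(query, camera): "location" ([row, column] in pixels: a listed point, or the origin of a listed thing).
The state is a dict: "clock": time; "qpos": joint angles; "qvel": joint speeds; "joint_efforts": joint torques, N m; "eef_pos": TCP position; "tcp_rot": TCP orientation; "contact_force": force on the tool from outside, world axes, zero at the start; "wrist_torque": the same for the moment, N m; "opening": opening from 0.0 (shut) to 1.0 (fully open).
Only numpy, scipy, OpenCV 4.12 (cv2) and the standard library are available. Lean on these libraries where they do the work, as an engineer would, in place of code of your own. Each camera call takes 0.05 s, during which the arm holds its last target. There are 200 camera calls.

## Working session

There is one attempt and no reset: what is moved stays moved. The work goes in short steps, Python scripts to look and compute and a tool call to move; the robot and the scene stay as the last step left them, time stands still between calls to the robot, and variables do not carry over. Pictures are saved under pics/ and viewed, about 8 in all and at most 12, crops included, and the job is handed in when it is done.

Besides the shell and the picture viewer there is one more tool, called as a command line: name --argument value ..., lists and objects as JSON in quotes. move_arm: Moves the arm, as the interface text tells. Its arguments: {"type":"object","properties":{"increments":{"type":"array","items":{"type":"object","properties":{"tx":{"type":"number"},"ty":{"type":"number"},"tz":{"type":"number"},"rx":{"type":"number"},"ry":{"type":"number"},"rz":{"type":"number"},"gripper":{"type":"number"}}}},"squeeze":{"type":"number"}},"required":["increments"]}

```bash
ls; mkdir -p pics; cat > h.py <<'E'
import numpy as np, cv2
from rig import r
from scipy.spatial.transform import Rotation as Ro
def pts(cam, d, s=None):
    m=r.camera_model(cam); v,u=np.mgrid[0:384,0:512]
    P=np.stack([(u-m["cx"])/m["fx"]*d,(v-m["cy"])/m["fy"]*d,d],-1)
    if "R" in m: return (P-np.array(m["t"]))@np.array(m["R"])
    H=np.array(m["hand_eye"]); P=P@H[:3,:3].T+H[:3,3]
    R=Ro.from_euler('xyz',s["tcp_rot"]).as_matrix() 
    return P@R.T+np.array(s["eef_pos"])
def grab(cam):
    s=r.sense(); p,d=r.grab_frame(cam); return p,pts(cam,d.astype(float),s),d
E
python3 - <<'E'
from h import *
a,P,d=grab("top"); np.savez("top.npz",a=a,P=P,d=d)
q={}
for n in ["clamp_tray","mouth","jaw_top","end_stop","pad_top","wedge","wedge_tip","wedge_butt","dock","mallet","mallet_head","mallet_grip","rack0","amber","jar","flask","beaker","clear_bottle","tip_box"]:
    for k in r.place_of(n,"top")[:3]:
        y,x=[int(round(t)) for t in k["location"]]
        print(n,round(k["confidence"],2),(x,y),P[min(y,383),min(x,511)].round())
b,P2,d2=grab("scene"); np.savez("scene.npz",a=b,P=P2,d=d2)
cv2.imwrite("pics/a.png",cv2.resize(a[...,::-1],(800,600))); cv2.imwrite("pics/b.png",cv2.resize(b[...,::-1],(800,600)))
print(r.sense()["clock"]); m=r.camera_model("top"); print(m)
E
```

```text
pics
clamp_tray 0.52 (306, 107) [ 739. -101.   65.]
clamp_tray 0.45 (246, 110) [715.  81.  92.]
mouth 0.75 (254, 148) [621.  56.   8.]
mouth 0.69 (224, 199) [451. 140.  55.]
jaw_top 0.68 (227, 157) [580. 136.  51.]
jaw_top 0.62 (218, 202) [443. 159.  45.]
end_stop 0.82 (220, 205) [433. 152.  49.]
end_stop 0.65 (354, 163) [ 577. -257.   22.]
pad_top 0.57 (221, 200) [451. 152.  28.]
wedge 0.79 (375, 168) [ 557. -313.   49.]
wedge_tip 0.73 (160, 168) [542. 339.  46.]
wedge_tip 0.59 (354, 158) [ 589. -252.   39.]
wedge_butt 0.47 (121, 138) [632. 463.  49.]
wedge_butt 0.44 (219, 202) [442. 155.  48.]
dock 0.72 (389, 174) [ 539. -354.   51.]
dock 0.48 (156, 171) [533. 350.  45.]
mallet 0.96 (182, 285) [197. 256.  30.]
mallet 0.71 (122, 140) [628. 463.  42.]
mallet 0.58 (158, 174) [524. 345.  42.]
mallet_head 0.94 (158, 167) [545. 345.  46.]
mallet_head 0.9 (181, 283) [203. 260.  30.]
mallet_head 0.16 (223, 196) [460. 143.  54.]
mallet_grip 0.9 (165, 281) [207. 308.  25.]
mallet_grip 0.79 (153, 190) [476. 359.  35.]
mallet_grip 0.68 (219, 201) [445. 156.  47.]
rack0 0.82 (222, 182) [500. 147.  64.]
rack0 0.82 (220, 194) [464. 152.  65.]
rack0 0.57 (224, 166) [551. 144.  54.]
amber 0.94 (365, 127) [ 682. -282.   59.]
jar 0.92 (173, 115) [689. 294. 106.]
flask 0.86 (122, 139) [630. 462.  45.]
beaker 0.93 (246, 110) [715.  81.  92.]
clear_bottle 0.92 (307, 107) [ 734. -103.   77.]
clear_bottle 0.67 (376, 171) [ 546. -314.   54.]
tip_box 0.57 (402, 233) [ 362. -380.   66.]
1.05
{'fx': 359.67034052043635, 'fy': 359.67034052043635, 'cx': 257.2192978316327, 'cy': 187.49782760998835, 'R': array([[ 2.34648296e-02, -9.99724564e-01,  4.45655493e-04],
       [-9.88442002e-01, -2.32667924e-02, -1.49803420e-01],
       [ 1.49772528e-01,  3.07460712e-03, -9.88715701e-01]]), 't': array([  30.79041164,  491.26338504, 1055.05935926])}
```

View pics/a.png

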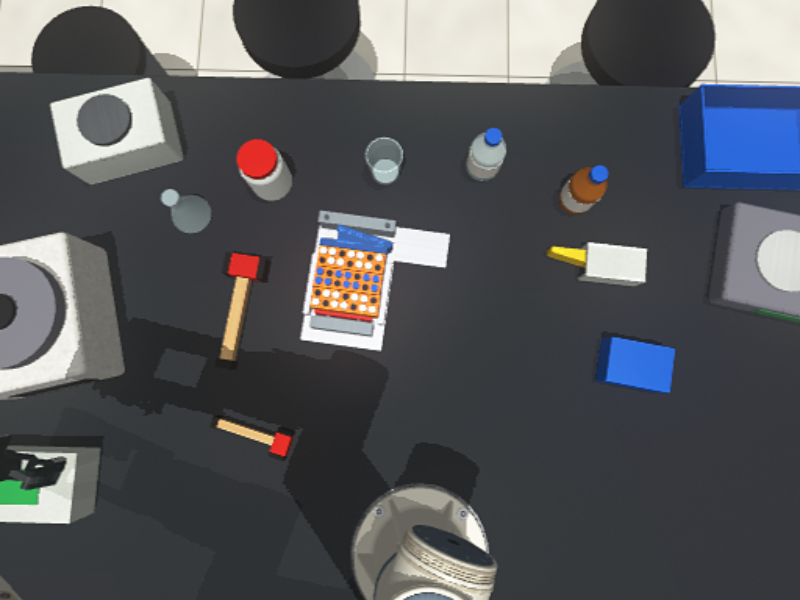

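View pics/b.png

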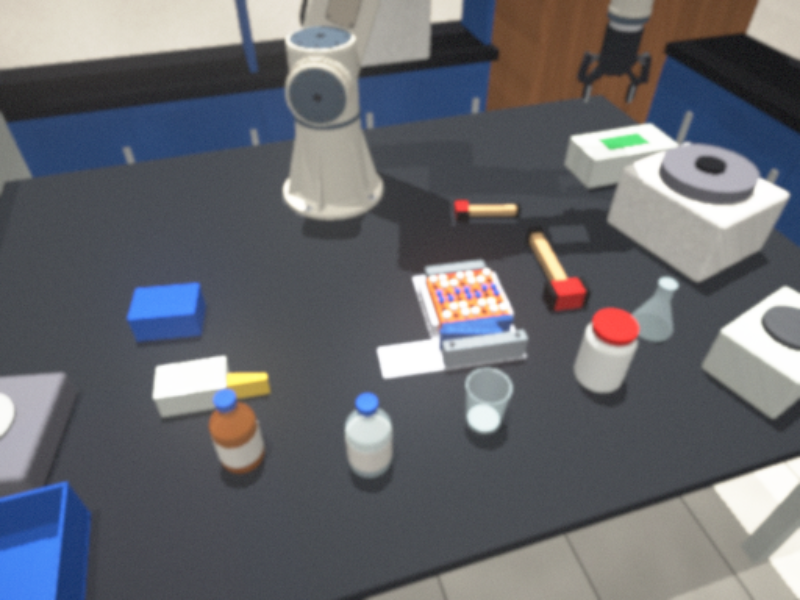

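Pictures: the racks and tray are centre, at (350,280) in the 800x600 top view, with the apron pointing right (world -y). The yellow wedge tip is at (565,253), sticking left out of the white dock. Two mallets: large at (245,265) and small at (280,440). Next I'll measure sizes to confirm which is meant.

```bash
cat > m.py <<'E'
from h import *
z=np.load("top.npz"); a=z["a"];P=z["P"]; hsv=cv2.cvtColor(a,cv2.COLOR_RGB2HSV).astype(int); H,S,V=hsv[...,0],hsv[...,1],hsv[...,2]
X,Y,Z=P[...,0],P[...,1],P[...,2]
def rect(n,m,er=0):
    m=m.astype(np.uint8)
    k,l,st,_=cv2.connectedComponentsWithStats(m)
    if k<2: print(n,"none");return
    j=1+np.argmax(st[1:,4]); q=P[l==j]
    (c,wh,ang)=cv2.minAreaRect(q[:,:2].astype(np.float32)); print(n,len(q),"c",np.round(c),"wh",np.round(wh),"ang",round(ang,1),"z",np.percentile(q[:,2],[10,50,90]).round(1))
def box(u0,v0,u1,v1):
    m=np.zeros(a.shape[:2],bool); f=.64; m[int(v0*f):int(v1*f),int(u0*f):int(u1*f)]=1; return m
B=box(215,240,280,370)
red=((H<8)|(H>172))&(S>150)&(V>100)
rect("bigRed",B&red&(Z>35)); rect("bigHandle",B&(H>8)&(H<25)&(S>60)&(V>100)&(Z>12))
B=box(205,405,300,465)
rect("smRed",B&red&(Z>12)); rect("smHandle",B&(H>8)&(H<25)&(S>60)&(V>100)&(Z>8))
B=box(540,235,660,295)
yel=(H>18)&(H<35)&(S>120)
rect("wedgeTop",B&yel&(Z>33)); rect("wedgeAll",B&yel); rect("dockTop",B&(S<60)&(V>120)&(Z>47))
B=box(295,200,460,355); w=(S<60)&(V>150)
rect("plate",B&w&(Z<12)); rect("apron",box(395,220,460,275)&w&(Z<15))
rect("cheek",box(310,200,400,245)&(S<70)&(Z>44)&(Z<60)); rect("endstop",box(300,300,400,345)&(S<70)&(Z>40)&(Z<56))
rect("jaw",B&(H>100)&(H<130)&(S>120)&(Z>44)&box(320,220,400,255)); rect("racks",B&(H>8)&(H<18)&(S>150)&(Z>42))
rect("pad",B&red&(Z>40))
c=np.hstack([cv2.resize(a[150:242,130:230],(600,552),interpolation=3)[...,::-1]])
cv2.imwrite("pics/c.png",c)
E
python3 m.py
```

```text
bigRed 264 c [537. 353.] wh [57. 44.] ang 82.2 z [41.1 44.1 46.5]
bigHandle 424 c [423. 206.] wh [350. 162.] ang 85.0 z [32.3 34.9 37.5]
smRed 140 c [265. 167.] wh [ 42. 282.] ang 34.2 z [28.1 30.5 33.3]
smHandle 217 c [220. 334.] wh [111.  16.] ang 73.7 z [22.1 24.2 26.7]
wedgeTop 140 c [ 471. -126.] wh [ 60. 435.] ang 33.4 z [37.7 41.  44. ]
wedgeAll 223 c [ 473. -125.] wh [ 69. 434.] ang 32.7 z [ 8.4 39.2 43.3]
dockTop 829 c [ 481. -183.] wh [110. 529.] ang 22.9 z [50.6 53.4 56. ]
plate 805 c [592.  25.] wh [149.  79.] ang 89.4 z [2.9 5.8 8.5]
apron 750 c [592.   8.] wh [112.  72.] ang 82.6 z [3.  5.8 8.5]
cheek 390 c [629. 134.] wh [150.  24.] ang 83.4 z [49.7 52.4 55.4]
endstop 307 c [425. 157.] wh [120.  22.] ang 83.5 z [47.6 50.3 52.7]
jaw 432 c [492.  75.] wh [316. 118.] ang 32.8 z [49.  51.8 54.3]
racks 799 c [446. 135.] wh [267. 150.] ang 9.4 z [50.6 53.5 55.9]
pad 82 c [445. 156.] wh [109.   6.] ang 83.7 z [45.  48.1 50.9]
```

View pics/c.png

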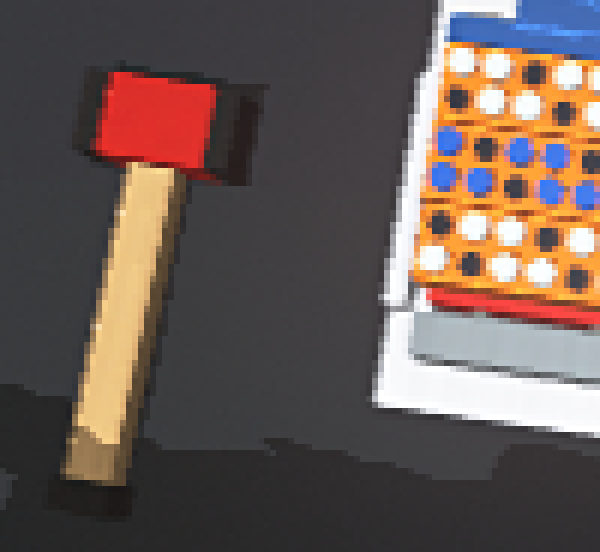

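The large mallet at (245,265) fits: its red body measures 57x44 mm, plus black faces, and it is 44 mm high. The small one is only about 30 mm high. Next I'll refine the poses with invalid depth removed.

```bash
sed -i 's/m=m.astype(np.uint8)$/m=(m\&(z["d"]>0)).astype(np.uint8)/' m.py; python3 m.py | grep -E "Handle|wedge|dock|jaw|cheek|apron|bigRed|smRed|racks"; python3 -c "
from h import *
print(r.sense())
print(r.camera_model('wrist')['hand_eye'], r.camera_model('wrist')['fx'])"
```

```text
bigRed 264 c [537. 353.] wh [57. 44.] ang 82.2 z [41.1 44.1 46.5]
bigHandle 420 c [436. 366.] wh [ 29. 162.] ang 84.3 z [32.3 34.9 37.4]
smRed 139 c [199. 264.] wh [29. 39.] ang 73.9 z [28.1 30.5 33.2]
smHandle 217 c [220. 334.] wh [111.  16.] ang 73.7 z [22.1 24.2 26.7]
wedgeTop 139 c [ 579. -283.] wh [70. 22.] ang 76.2 z [37.7 41.  43.9]
wedgeAll 221 c [ 582. -289.] wh [79. 29.] ang 73.7 z [ 8.4 39.1 43.1]
dockTop 825 c [ 559. -370.] wh [115.  67.] ang 85.1 z [50.6 53.4 55.9]
apron 750 c [592.   8.] wh [112.  72.] ang 82.6 z [3.  5.8 8.5]
cheek 390 c [629. 134.] wh [150.  24.] ang 83.4 z [49.7 52.4 55.4]
jaw 430 c [594. 134.] wh [138.  44.] ang 83.3 z [49.  51.8 54.2]
racks 797 c [511. 147.] wh [131. 122.] ang 83.6 z [50.6 53.5 55.9]
{'clock': 1.05, 'qpos': array([ 1.23860916e+00,  3.53017210e-01,  1.63342337e+00,  1.82044508e-05,
        1.15522232e+00, -2.39079206e-03]), 'qvel': array([ 0.00188272,  0.00092125,  0.00025934, -0.00022972,  0.00134147,
        0.00051487]), 'joint_efforts': array([-5.44882969e-04, -6.05183315e+01, -3.42437053e+01,  8.74371381e-05,
        1.28443902e-03,  3.14164242e-05]), 'eef_pos': array([202.38901354, 591.3021769 , 231.26019375]), 'tcp_rot': array([-3.14152245e+00, -1.68223582e-05,  2.81178892e+00]), 'contact_force': array([-0.22288096,  0.4987852 ,  0.16981481]), 'wrist_torque': array([ 0.01248163, -0.01989195,  0.01531742]), 'opening': 0.9981667681483521}
[[-5.84000120e-04 -9.45492613e-01 -3.25643023e-01  8.39837546e+01]
 [ 9.99999290e-01 -8.90436309e-04  7.91975351e-04  2.95855627e-02]
 [-1.03877122e-03 -3.25642329e-01  9.45492461e-01 -1.42805663e+02]
 [ 0.00000000e+00  0.00000000e+00  0.00000000e+00  1.00000000e+00]] 324.03530755649007
```

```bash
cat >> h.py <<'E'
def to(x,y,z,yaw=None):
    "print remaining shift (cm, current tool axes) and yaw turn rz (deg) to a tool-down pose"
    s=r.sense(); R=Ro.from_euler('xyz',s["tcp_rot"]).as_matrix(); p=np.array(s["eef_pos"])
    d=R.T@(np.array([x,y,z])-p)/10
    yw=np.degrees(s["tcp_rot"][2]); rz=None if yaw is None else -((yaw-yw+180)%360-180)
    print("at",p.round(1),"rpy",np.degrees(s["tcp_rot"]).round(2),"shift cm",d.round(2),"rz",rz,"t",round(s["clock"],2),"F",np.round(s["contact_force"],1),"open",round(s["opening"],3))
E
```

move_arm --increments '[{"tx":-3.18,"ty":-3.485,"gripper":1},{"tx":-3.18,"ty":-3.485},{"tx":-3.18,"ty":-3.485},{"tx":-3.18,"ty":-3.485},{"tx":-3.18,"ty":-3.485},{"tx":-3.18,"ty":-3.485},{"tx":-3.18,"ty":-3.485},{"tx":-3.18,"ty":-3.485},{"tx":-3.18,"ty":-3.485},{"tx":-3.18,"ty":-3.485},{"tx":-3.18,"ty":-3.485},{"tx":-3.18,"ty":-3.485}]'

```text
invalid input
```

move_arm --increments '[{"tx":-3.18,"ty":-3.485},{"tx":-3.18,"ty":-3.485},{"tx":-3.18,"ty":-3.485},{"tx":-3.18,"ty":-3.485},{"tx":-3.18,"ty":-3.485},{"tx":-3.18,"ty":-3.485},{"tx":-3.18,"ty":-3.485},{"tx":-3.18,"ty":-3.485}]'

```text
invalid input
```

move_arm --increments '[{"tz":1.0,"rz":8.5},{"tz":1.0,"rz":8.5},{"tz":1.0,"rz":8.5},{"tz":1.0,"rz":8.5},{"tz":1.0,"rz":8.5},{"tz":1.0,"rz":8.5},{"tz":1.0,"rz":8.5},{"tz":1.0,"rz":8.5},{"tz":1.0,"rz":8.1},{"tz":0}]'

```text
invalid input
```

move_arm --increments '[{"tx":-3.18,"ty":-3.485,"tz":0,"rx":0,"ry":0,"rz":0,"gripper":1}]'

```text
clock: 1.15
eef_pos: [220.4, 551.3, 231.3]
tcp_rot: [3.139, -0.001, 2.814]
contact_force: [1.3, 0.3, 0.5]
opening: 0.997
```

move_arm --increments '[{"tx":-3.18,"ty":-3.485,"tz":0,"rx":0,"ry":0,"rz":0,"gripper":1},{"tx":-3.18,"ty":-3.485,"tz":0,"rx":0,"ry":0,"rz":0,"gripper":1},{"tx":-3.18,"ty":-3.485,"tz":0,"rx":0,"ry":0,"rz":0,"gripper":1},{"tx":-3.18,"ty":-3.485,"tz":0,"rx":0,"ry":0,"rz":0,"gripper":1},{"tx":-3.18,"ty":-3.485,"tz":0,"rx":0,"ry":0,"rz":0,"gripper":1},{"tx":-3.18,"ty":-3.485,"tz":0,"rx":0,"ry":0,"rz":0,"gripper":1},{"tx":-3.18,"ty":-3.485,"tz":0,"rx":0,"ry":0,"rz":0,"gripper":1},{"tx":-3.18,"ty":-3.485,"tz":0,"rx":0,"ry":0,"rz":0,"gripper":1},{"tx":-3.18,"ty":-3.485,"tz":0,"rx":0,"ry":0,"rz":0,"gripper":1},{"tx":-3.18,"ty":-3.485,"tz":0,"rx":0,"ry":0,"rz":0,"gripper":1}]'

```text
clock: 2.15
eef_pos: [409.7, 113.5, 231.7]
tcp_rot: [3.141, 0.001, 2.812]
contact_force: [-0.1, 0.6, 0.1]
opening: 0.999
```

move_arm --increments '[{"tx":-3.18,"ty":-3.485,"tz":0,"rx":0,"ry":0,"rz":0,"gripper":1},{"tx":-3.18,"ty":-3.485,"tz":0,"rx":0,"ry":0,"rz":0,"gripper":1},{"tx":-3.18,"ty":-3.485,"tz":0,"rx":0,"ry":0,"rz":0,"gripper":1},{"tx":-3.18,"ty":-3.485,"tz":0,"rx":0,"ry":0,"rz":0,"gripper":1},{"tx":-3.18,"ty":-3.485,"tz":0,"rx":0,"ry":0,"rz":0,"gripper":1},{"tx":-3.18,"ty":-3.485,"tz":0,"rx":0,"ry":0,"rz":0,"gripper":1},{"tx":-3.18,"ty":-3.485,"tz":0,"rx":0,"ry":0,"rz":0,"gripper":1},{"tx":-3.18,"ty":-3.485,"tz":0,"rx":0,"ry":0,"rz":0,"gripper":1},{"tx":-3.18,"ty":-3.485,"tz":0,"rx":0,"ry":0,"rz":0,"gripper":1}]'

```text
clock: 3.05
eef_pos: [578.9, -276.1, 231.3]
tcp_rot: [3.142, 0.0, 2.812]
contact_force: [0.1, 0.4, 0.4]
opening: 0.997
```

move_arm --increments '[{"tx":0,"ty":0,"tz":1,"rx":0,"ry":0,"rz":8.5,"gripper":1},{"tx":0,"ty":0,"tz":1,"rx":0,"ry":0,"rz":8.5,"gripper":1},{"tx":0,"ty":0,"tz":1,"rx":0,"ry":0,"rz":8.5,"gripper":1},{"tx":0,"ty":0,"tz":1,"rx":0,"ry":0,"rz":8.5,"gripper":1},{"tx":0,"ty":0,"tz":1,"rx":0,"ry":0,"rz":8.5,"gripper":1},{"tx":0,"ty":0,"tz":1,"rx":0,"ry":0,"rz":8.5,"gripper":1},{"tx":0,"ty":0,"tz":1,"rx":0,"ry":0,"rz":8.5,"gripper":1},{"tx":0,"ty":0,"tz":1,"rx":0,"ry":0,"rz":8.5,"gripper":1},{"tx":0,"ty":0,"tz":1,"rx":0,"ry":0,"rz":8.1,"gripper":1},{"tx":0,"ty":0,"tz":0,"rx":0,"ry":0,"rz":0,"gripper":1}]'

```text
clock: 4.05
eef_pos: [577.6, -273.7, 139.9]
tcp_rot: [-3.139, -0.001, 1.482]
contact_force: [0.2, 0.2, 0.2]
opening: 1.006
```

```bash
cat > w.py <<'E'
from h import *
import sys
a,P,d=grab("wrist"); np.savez("w.npz",a=a,P=P,d=d)
hsv=cv2.cvtColor(a,cv2.COLOR_RGB2HSV).astype(int); H,S,V=hsv[...,0],hsv[...,1],hsv[...,2]
m=(H>18)&(H<35)&(S>120)&(d>0)&(P[...,2]>float(sys.argv[2]))
k,l,st,_=cv2.connectedComponentsWithStats(m.astype(np.uint8)); j=1+np.argmax(st[1:,4]); q=P[l==j]
print(len(q),q[:,2].mean())
ang=np.radians(float(sys.argv[3])); u=np.array([-np.sin(ang),np.cos(ang)]); v=np.array([np.cos(ang),np.sin(ang)])
s=q[:,:2]@u; t=q[:,:2]@v
print("along y' range",np.percentile(s,[0.5,99.5]).round(1))
for lo in np.arange(s.min(),s.max(),10):
    g=t[(s>=lo)&(s<lo+10)]
    if len(g)>20: print(round(lo+5,1),"x' edges",np.percentile(g,[1,99]).round(1), "mid world",(u*(lo+5)+v*np.percentile(g,[1,99]).mean()).round(1))
E
cat > f.py <<'E'
# robust line fits of the straight (+x) and taper (-x) top edges and tip, wrist view
E
python3 w.py x 33 -5; python3 -c "
from h import *
to(578,-275,140,85)
a=np.load('w.npz')['a']; cv2.imwrite('pics/d.png',a[...,::-1])"
```

```text
1836 40.0046844481554
along y' range [-263.6 -194.4]
-258.9 x' edges [584.4 608.5] mid world [ 571.6 -309.9]
-248.9 x' edges [586.9 608.4] mid world [ 573.7 -300.1]
-238.9 x' edges [588.8 608.3] mid world [ 575.5 -290.2]
-228.9 x' edges [590.6 608.3] mid world [ 577.2 -280.3]
-218.9 x' edges [592.3 608.2] mid world [ 578.9 -270.4]
-208.9 x' edges [594.2 608.1] mid world [ 580.6 -260.5]
-198.9 x' edges [596.4 608.6] mid world [ 582.9 -250.7]
at [ 578.  -273.9  140.8] rpy [-1.7993e+02 -3.0000e-02  8.5180e+01] shift cm [-0.11  0.01  0.08] rz 0.17794966053935468 t 4.1 F [-0.1 -0.2 -0.2] open 1.0
```

View pics/d.png

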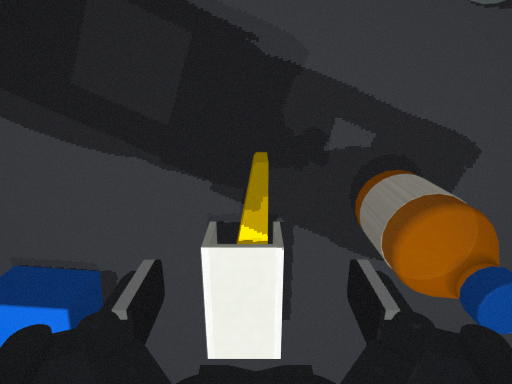

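The wrist view shows the yellow wedge with its tip at (260,155), coming out of the dock front at about row 240. Its straight side is on the right, towards +x, and the amber bottle is at (430,230). I'll half-close the gripper to clear the bottle, then grip the taper.

move_arm --increments '[{"tx":-0.25,"ty":0,"tz":0,"rx":0,"ry":0,"rz":5.8,"gripper":0},{"tx":0,"ty":0,"tz":3.3,"rx":0,"ry":0,"rz":0,"gripper":0},{"tx":0,"ty":0,"tz":3.3,"rx":0,"ry":0,"rz":0,"gripper":0},{"tx":0,"ty":0,"tz":3.3,"rx":0,"ry":0,"rz":0,"gripper":0},{"tx":0,"ty":0,"tz":3.3,"rx":0,"ry":0,"rz":0,"gripper":0},{"tx":0,"ty":0,"tz":0,"rx":0,"ry":0,"rz":0,"gripper":0}]' --squeeze 50

```text
clock: 4.7
eef_pos: [575.6, -275.4, 5.8]
tcp_rot: [-3.135, -0.002, 1.386]
contact_force: [-0.3, 0.0, -1.2]
opening: 0.498
```

move_arm --increments '[{"tx":0,"ty":0,"tz":0,"rx":0,"ry":0,"rz":0,"gripper":-1},{"tx":0,"ty":0,"tz":0,"rx":0,"ry":0,"rz":0,"gripper":-1},{"tx":0,"ty":0,"tz":0,"rx":0,"ry":0,"rz":0,"gripper":-1},{"tx":0,"ty":0,"tz":0,"rx":0,"ry":0,"rz":0,"gripper":-1}]' --squeeze 50

```text
clock: 5.1
eef_pos: [579.5, -277.2, 11.3]
tcp_rot: [3.139, 0.001, 1.383]
contact_force: [-0.5, 0.2, 7.0]
opening: 0.201
```

move_arm --increments '[{"tx":0.8,"ty":-0.08,"tz":0,"rx":0,"ry":0,"rz":0,"gripper":-1},{"tx":2,"ty":-0.2,"tz":0,"rx":0,"ry":0,"rz":0,"gripper":-1},{"tx":2,"ty":-0.2,"tz":0,"rx":0,"ry":0,"rz":0,"gripper":-1},{"tx":2,"ty":-0.2,"tz":0,"rx":0,"ry":0,"rz":0,"gripper":-1},{"tx":2,"ty":-0.2,"tz":0,"rx":0,"ry":0,"rz":0,"gripper":-1},{"tx":2,"ty":-0.2,"tz":0,"rx":0,"ry":0,"rz":0,"gripper":-1},{"tx":2,"ty":-0.2,"tz":0,"rx":0,"ry":0,"rz":0,"gripper":-1},{"tx":2,"ty":-0.2,"tz":0,"rx":0,"ry":0,"rz":0,"gripper":-1},{"tx":0.8,"ty":-0.08,"tz":0,"rx":0,"ry":0,"rz":0,"gripper":-1},{"tx":0,"ty":0,"tz":0,"rx":0,"ry":0,"rz":0,"gripper":-1}]' --squeeze 50

```text
clock: 6.1
eef_pos: [594.0, -119.3, 11.3]
tcp_rot: [3.138, -0.0, 1.384]
contact_force: [0.9, 5.3, 9.5]
opening: 0.207
```

move_arm --increments '[{"tx":0,"ty":0,"tz":0,"rx":0,"ry":0,"rz":0,"gripper":0.2},{"tx":0,"ty":0,"tz":0,"rx":0,"ry":0,"rz":0,"gripper":0.2},{"tx":-2,"ty":0,"tz":-4.2,"rx":0,"ry":0,"rz":0,"gripper":0.2},{"tx":-2,"ty":0,"tz":-4.2,"rx":0,"ry":0,"rz":-5.6,"gripper":0.2},{"tx":-2,"ty":0,"tz":-4.2,"rx":0,"ry":0,"rz":0,"gripper":0.2},{"tx":0,"ty":0,"tz":0,"rx":0,"ry":0,"rz":0,"gripper":0.2}]' --squeeze 50

```text
clock: 6.7
eef_pos: [586.0, -183.0, 141.3]
tcp_rot: [3.132, 0.003, 1.478]
contact_force: [0.1, 0.2, 0.0]
opening: 0.598
```

```bash
python3 w.py x 33 -5; python3 -c "
from h import *
to(580,-230,140,85)"
```

```text
6824 40.138658523087024
along y' range [-205.   -38.1]
-201.4 x' edges [573.1 609.4] mid world [ 571.4 -252.2]
-191.4 x' edges [573.4 609.4] mid world [ 572.5 -242.2]
-181.4 x' edges [572.9 609.3] mid world [ 573.1 -232.2]
-171.4 x' edges [573.3 609.3] mid world [ 574.1 -222.3]
-161.4 x' edges [574.4 609.2] mid world [ 575.5 -212.4]
-151.4 x' edges [576.4 609.9] mid world [ 577.7 -202.5]
-141.4 x' edges [578.3 609.9] mid world [ 579.5 -192.6]
-131.4 x' edges [580.3 609.9] mid world [ 581.4 -182.8]
-121.4 x' edges [582.2 609.8] mid world [ 583.2 -172.9]
-111.4 x' edges [584.2 609.8] mid world [ 585. -163.]
-101.4 x' edges [586.5 609.7] mid world [ 587.  -153.1]
-91.4 x' edges [588.4 610.4] mid world [ 589.2 -143.3]
-81.4 x' edges [590.6 610.4] mid world [ 591.1 -133.4]
-71.4 x' edges [592.6 610.3] mid world [ 592.9 -123.5]
-61.4 x' edges [594.2 610.2] mid world [ 594.6 -113.6]
-51.4 x' edges [596.5 610.1] mid world [ 596.5 -103.8]
-41.4 x' edges [598.7 610.8] mid world [598.8 -93.9]
at [ 584.5 -181.5  138.5] rpy [1.7966e+02 8.0000e-02 8.4690e+01] shift cm [-4.87  0.   -0.14] rz -0.3101151844910248 t 6.75 F [-0.4 -0.6 -0.3] open 0.603
```

move_arm --increments '[{"tx":4.25,"ty":0,"tz":0,"rx":0,"ry":0,"rz":0,"gripper":0.2},{"tx":4.25,"ty":0,"tz":0,"rx":0,"ry":0,"rz":0,"gripper":0.2},{"tx":4.25,"ty":0,"tz":0,"rx":0,"ry":0,"rz":0,"gripper":0.2},{"tx":4.25,"ty":0,"tz":0,"rx":0,"ry":0,"rz":0,"gripper":0.2},{"tx":4.25,"ty":0,"tz":0,"rx":0,"ry":0,"rz":0,"gripper":0.2},{"tx":0,"ty":0,"tz":0,"rx":0,"ry":0,"rz":0,"gripper":0.2},{"tx":0,"ty":0,"tz":0,"rx":0,"ry":0,"rz":0,"gripper":0.2}]' --squeeze 50

```text
clock: 7.45
eef_pos: [601.0, 33.0, 133.9]
tcp_rot: [-3.139, 0.001, 1.482]
contact_force: [-0.0, -0.7, 0.5]
opening: 0.6
```

```bash
python3 - <<'E'
from h import *
to(573,-236,12,84.5)
a,P,d=grab("wrist"); np.savez("slot.npz",a=a,P=P,d=d)
hsv=cv2.cvtColor(a,cv2.COLOR_RGB2HSV).astype(int); H,S,V=hsv[...,0],hsv[...,1],hsv[...,2]
Z=P[...,2]
ang=np.radians(-6.6); u=np.array([-np.sin(ang),np.cos(ang)]); v=np.array([np.cos(ang),np.sin(ang)])
for n,m in [("cheek",(S<70)&(Z>48)&(Z<56)&(d>0)&(P[...,0]>600)),("jaw",(H>100)&(H<130)&(S>120)&(Z>44)&(Z<60)&(d>0))]:
    k,l,st,_=cv2.connectedComponentsWithStats(m.astype(np.uint8)); j=1+np.argmax(st[1:,4]); q=P[l==j]
    s=q[:,:2]@u; t=q[:,:2]@v; print(n,len(q),q[:,2].mean(),np.percentile(s,[.3,99.7]).round(1))
    for lo in np.arange(s.min(),s.max(),10):
        g=t[(s>=lo)&(s<lo+10)]
        if len(g)>20: print(round(lo+5,1),np.percentile(g,[1,99]).round(1))
cv2.imwrite('pics/e.png',a[...,::-1])
E
```

```text
at [601.   33.  133.9] rpy [-1.7987e+02  3.0000e-02  8.4940e+01] shift cm [-27.04  -0.39  12.21] rz 0.43907107582722915 t 7.45 F [-0.  -0.7  0.5] open 0.6
cheek 5774 52.32398065702731 [133.2 234.6]
137.7 [596.9 619.6]
147.7 [597.1 619.5]
157.7 [596.9 619.5]
167.7 [597.1 619.5]
177.7 [596.9 619.6]
187.7 [597.1 619.6]
197.7 [596.9 619.7]
207.7 [597.  619.6]
217.7 [597.1 619.6]
227.7 [596.9 619.6]
237.7 [597.3 619.8]
jaw 8382 51.20736056612604 [135.1 234.1]
137.8 [554.1 577. ]
147.8 [552.6 579. ]
157.8 [552.3 581. ]
167.8 [552.6 582.9]
177.8 [552.2 584.8]
187.8 [552.5 586.6]
197.8 [552.3 588.9]
207.8 [552.6 590.7]
217.8 [552.2 592.8]
227.8 [552.6 594.6]
237.8 [552.6 596. ]
```

View pics/e.png

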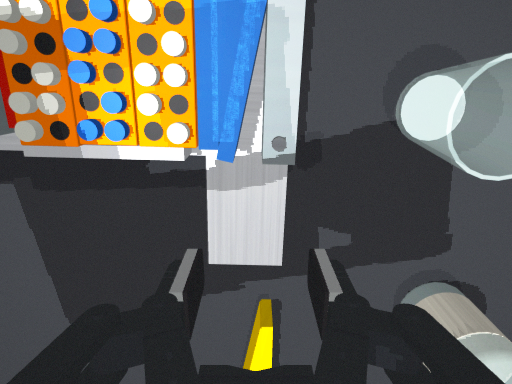

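The slot shows clearly. The cheek's near corner is at (280,160), the blue jaw tip at (225,155), and the apron runs down to (245,265). The fit gives a tray yaw of -6.6° and a 20 mm gap at the mouth. Now I'll regrip the wedge's parallel head.

move_arm --increments '[{"tx":-4.5,"ty":-0.06,"tz":0,"rx":0,"ry":0,"rz":0.4,"gripper":0.4},{"tx":-4.5,"ty":-0.06,"tz":0,"rx":0,"ry":0,"rz":0,"gripper":0.4},{"tx":-4.5,"ty":-0.06,"tz":0,"rx":0,"ry":0,"rz":0,"gripper":0.4},{"tx":-4.5,"ty":-0.06,"tz":0,"rx":0,"ry":0,"rz":0,"gripper":0.4},{"tx":-4.5,"ty":-0.06,"tz":0,"rx":0,"ry":0,"rz":0,"gripper":0.4},{"tx":-4.5,"ty":-0.06,"tz":0,"rx":0,"ry":0,"rz":0,"gripper":0.4},{"tx":0,"ty":0,"tz":3,"rx":0,"ry":0,"rz":0,"gripper":0.4},{"tx":0,"ty":0,"tz":4,"rx":0,"ry":0,"rz":0,"gripper":0.4},{"tx":0,"ty":0,"tz":3.5,"rx":0,"ry":0,"rz":0,"gripper":0.4},{"tx":0,"ty":0,"tz":1.5,"rx":0,"ry":0,"rz":0,"gripper":0.4},{"tx":0,"ty":0,"tz":0,"rx":0,"ry":0,"rz":0,"gripper":0.4}]' --squeeze 50

```text
clock: 8.6
eef_pos: [570.1, -236.6, 13.0]
tcp_rot: [-3.137, -0.001, 1.472]
contact_force: [0.4, -0.1, 0.8]
opening: 0.702
```

```bash
python3 -c "
from h import *
to(573,-236,12,84.5)"
```

```text
at [ 570.1 -236.6   13. ] rpy [-1.7974e+02 -7.0000e-02  8.4330e+01] shift cm [0.09 0.28 0.1 ] rz -0.17413678444515313 t 8.6 F [ 0.4 -0.1  0.8] open 0.702
```

move_arm --increments '[{"tx":0.1,"ty":0.25,"tz":0,"rx":0,"ry":0,"rz":0,"gripper":0.4},{"tx":0,"ty":0,"tz":0,"rx":0,"ry":0,"rz":0,"gripper":-1},{"tx":0,"ty":0,"tz":0,"rx":0,"ry":0,"rz":0,"gripper":-1},{"tx":0,"ty":0,"tz":0,"rx":0,"ry":0,"rz":0,"gripper":-1},{"tx":0,"ty":0,"tz":0,"rx":0,"ry":0,"rz":0,"gripper":-1},{"tx":0,"ty":0,"tz":-1.5,"rx":0,"ry":0,"rz":0,"gripper":-1},{"tx":0,"ty":0,"tz":-1.5,"rx":0,"ry":0,"rz":0,"gripper":-1},{"tx":0,"ty":0,"tz":0,"rx":0,"ry":0,"rz":0,"gripper":-1}]' --squeeze 50

```text
clock: 9.4
eef_pos: [576.9, -236.3, 48.6]
tcp_rot: [3.137, 0.001, 1.473]
contact_force: [-0.6, 0.1, -1.6]
opening: 0.421
```

```bash
python3 w.py x 55 -5.5; python3 -c "
from h import *
to(570,-94,42,83.4)"
```

```text
24884 71.17946996074225
along y' range [-200.1  -70.6]
-197.3 x' edges [578.9 615.1] mid world [ 575.3 -253.6]
-187.3 x' edges [578.8 614.5] mid world [ 576.  -243.6]
-177.3 x' edges [578.8 614.5] mid world [ 576.9 -233.6]
-167.3 x' edges [578.4 614.7] mid world [ 577.8 -223.7]
-157.3 x' edges [579.  614.4] mid world [ 578.9 -213.7]
-147.3 x' edges [580.7 614.3] mid world [ 580.6 -203.8]
-137.3 x' edges [582.4 614.1] mid world [ 582.3 -194. ]
-127.3 x' edges [584.3 614.1] mid world [ 584.2 -184.1]
-117.3 x' edges [586.1 613.9] mid world [ 586.  -174.2]
-107.3 x' edges [587.9 613.7] mid world [ 587.7 -164.3]
-97.3 x' edges [589.6 613.6] mid world [ 589.5 -154.5]
-87.3 x' edges [591.5 613.4] mid world [ 591.3 -144.6]
-77.3 x' edges [593.2 613.3] mid world [ 593.1 -134.7]
-67.3 x' edges [594.5 613.3] mid world [ 594.6 -124.8]
at [ 576.3 -236.1   47.4] rpy [1.7981e+02 6.0000e-02 8.4410e+01] shift cm [14.08 -2.01  0.52] rz 1.0095634449718887 t 9.45 F [ 0.3 -0.6 -2.6] open 0.422
```

move_arm --increments '[{"tx":2,"ty":-0.29,"tz":0,"rx":0,"ry":0,"rz":0,"gripper":-1},{"tx":4,"ty":-0.57,"tz":0,"rx":0,"ry":0,"rz":0,"gripper":-1},{"tx":4,"ty":-0.57,"tz":0,"rx":0,"ry":0,"rz":0,"gripper":-1},{"tx":4,"ty":-0.57,"tz":0,"rx":0,"ry":0,"rz":1.2,"gripper":-1},{"tx":0,"ty":0,"tz":1.5,"rx":0,"ry":0,"rz":0,"gripper":-1},{"tx":0,"ty":0,"tz":0,"rx":0,"ry":0,"rz":0,"gripper":-1}]' --squeeze 50

```text
clock: 10.05
eef_pos: [567.0, -92.5, 28.6]
tcp_rot: [-3.138, -0.0, 1.455]
contact_force: [-0.3, -0.1, -1.4]
opening: 0.42
```

```bash
python3 -c "
from h import *
to(570,-94,21.5,83.4)
a,P,d=grab('top'); np.savez('t2.npz',a=a,P=P,d=d)
cv2.imwrite('pics/f.png',cv2.resize(a[110:230,170:290],(720,720),interpolation=3)[::,:,::-1][:600])"
```

```text
at [567.  -92.5  28.6] rpy [-1.798e+02 -1.000e-02  8.335e+01] shift cm [-0.12  0.32  0.7 ] rz -0.04694489929781298 t 10.05 F [-0.3 -0.1 -1.4] open 0.42
```

View pics/f.png

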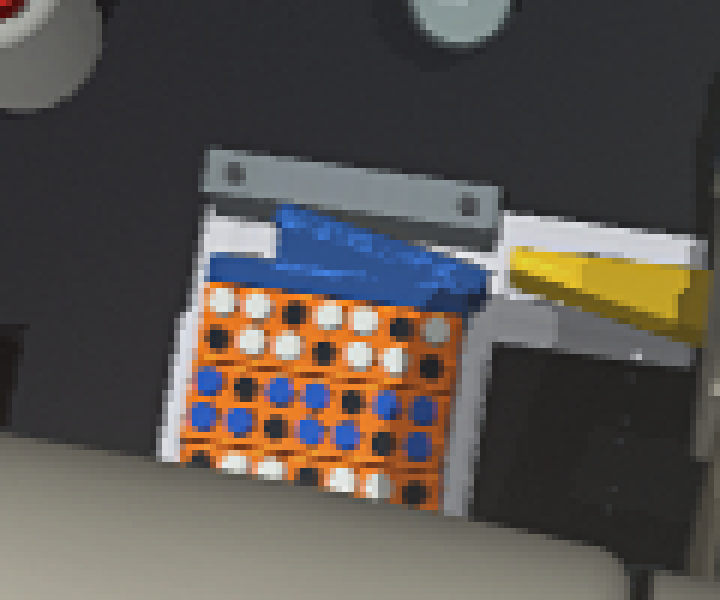

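```bash
python3 - <<'E'
from h import *
z=np.load("t2.npz"); a,P,d=z["a"],z["P"],z["d"]
hsv=cv2.cvtColor(a,cv2.COLOR_RGB2HSV).astype(int); H,S,V=hsv[...,0],hsv[...,1],hsv[...,2]; Z=P[...,2]
ang=np.radians(-6.6); u=np.array([-np.sin(ang),np.cos(ang)]); v=np.array([np.cos(ang),np.sin(ang)])
X=P[...,0]
for n,m in [("wedge",(H>18)&(H<35)&(S>120)&(d>0)&(Z>45)&(X>500)),("cheek",(S<70)&(Z>48)&(Z<56)&(d>0)&(X>600)&(X<660)),("jaw",(H>100)&(H<130)&(S>120)&(Z>46)&(Z<60)&(d>0))]:
    k,l,st,_=cv2.connectedComponentsWithStats(m.astype(np.uint8)); j=1+np.argmax(st[1:,4]); q=P[l==j]
    s=q[:,:2]@u; t=q[:,:2]@v; print(n,len(q),q[:,2].mean().round(1),np.percentile(s,[.5,99.5]).round(1))
    for lo in np.arange(s.min(),s.max(),20):
        g=t[(s>=lo)&(s<lo+20)]
        if len(g)>10: print(round(lo+10,1),np.percentile(g,[2,98]).round(1))
to(570,-94,21.5,83.4)
E
```

```text
wedge 243 51.5 [ 19.  119.3]
28.9 [563.5 591.8]
48.9 [566.4 591. ]
68.9 [570.7 591.2]
88.9 [574.  591.1]
108.9 [576.2 591.1]
cheek 346 52.5 [130.7 279.2]
140.4 [598.7 620.6]
160.4 [598.4 620.7]
180.4 [598.5 619.6]
200.4 [598.1 620.6]
220.4 [597.8 620.8]
240.4 [598.7 621.1]
260.4 [597.8 620.8]
280.4 [598.5 619.1]
jaw 431 51.5 [133.2 268.6]
142.5 [555.3 578.4]
162.5 [554.  582.7]
182.5 [554.4 587.1]
202.5 [554.3 590.7]
222.5 [554.2 595.1]
242.5 [553.9 595.6]
262.5 [554.  567.2]
at [567.6 -93.5  29.2] rpy [-179.85   -0.     83.29] shift cm [-0.02  0.25  0.77] rz -0.11288726107562752 t 10.1 F [ 0.6 -0.6 -1.1] open 0.424
```

move_arm --increments '[{"tx":0,"ty":0.25,"tz":0.6,"rx":0,"ry":0,"rz":0,"gripper":-1},{"tx":0,"ty":0,"tz":0,"rx":0,"ry":0,"rz":0,"gripper":-1},{"tx":0.7,"ty":0,"tz":0,"rx":0,"ry":0,"rz":0,"gripper":-1},{"tx":0.9,"ty":0,"tz":0,"rx":0,"ry":0,"rz":0,"gripper":-1},{"tx":0.9,"ty":0,"tz":0,"rx":0,"ry":0,"rz":0,"gripper":-1},{"tx":0.9,"ty":0,"tz":0,"rx":0,"ry":0,"rz":0,"gripper":-1},{"tx":0.7,"ty":0,"tz":0,"rx":0,"ry":0,"rz":0,"gripper":-1},{"tx":0,"ty":0,"tz":0.1,"rx":0,"ry":0,"rz":0,"gripper":-1},{"tx":0,"ty":0,"tz":0,"rx":0,"ry":0,"rz":0,"gripper":-1}]' --squeeze 50

```text
clock: 11.0
eef_pos: [576.0, -53.6, 23.2]
tcp_rot: [-3.141, 0.0, 1.453]
contact_force: [-0.5, 0.5, -0.5]
opening: 0.425
```

```bash
sed -e 's/t2.npz/t3.npz/' > s.py <<'E'
from h import *
# wedge / slot / jaw / pad state in the tray-aligned frame, from the top camera
a,P,d=grab("top"); np.savez("t3.npz",a=a,P=P,d=d)
hsv=cv2.cvtColor(a,cv2.COLOR_RGB2HSV).astype(int); H,S,V=hsv[...,0],hsv[...,1],hsv[...,2]; Z=P[...,2]
ang=np.radians(-6.6); u=np.array([-np.sin(ang),np.cos(ang)]); v=np.array([np.cos(ang),np.sin(ang)])
X,Y=P[...,0],P[...,1]; red=((H<8)|(H>172))&(S>150)&(V>90); g=(d>0)&(X>380)
for n,m in [("wedge",(H>18)&(H<35)&(S>120)&g&(Z>36)&(X>480)),("jaw",(H>100)&(H<130)&(S>120)&(Z>46)&(Z<60)&g&(X>480)&(Y<230)&(Y>40)),("pad",red&g&(Z>40)&(X>400)&(X<480)&(Y>90)&(Y<220)),("mallet",red&g&(Z>30)&(X>480))]:
    k,l,st,_=cv2.connectedComponentsWithStats(m.astype(np.uint8))
    if k<2: print(n,None); continue
    j=1+np.argmax(st[1:,4]); q=P[l==j]
    s=q[:,:2]@u; t=q[:,:2]@v; print(n,len(q),"z",q[:,2].mean().round(1),"s",np.percentile(s,[.5,99.5]).round(1),"x''",np.percentile(t,[2,50,98]).round(1),"rect",np.round(cv2.minAreaRect(q[:,:2].astype(np.float32))[2],1))
    if n=="wedge":
        for lo in np.arange(s.min(),s.max(),20):
            w=t[(s>=lo)&(s<lo+20)]
            if len(w)>10: print("  ",round(lo+10,1),np.percentile(w,[2,98]).round(1))
E
python3 s.py; python3 -c "
from h import *
to(575,-52,21.5,83.4)"
```

```text
wedge 207 z 45.8 s [ 69.2 157.4] x'' [570.4 585.5 596.7] rect 73.6
   78.8 [569.4 596.7]
   98.8 [572.8 595.8]
   118.8 [575.8 596.2]
   138.8 [580.6 597.6]
   158.8 [583.5 597.5]
jaw 430 z 51.6 s [133.3 268.7] x'' [554.  569.2 593.2] rect 83.4
pad None
mallet 471 z 130.2 s [363.6 432.3] x'' [649.6 682.  714.8] rect 41.9
at [576.  -53.9  23.2] rpy [-1.7999e+02  1.0000e-02  8.3230e+01] shift cm [ 0.18 -0.12  0.17] rz -0.172232968661433 t 11.05 F [-0.2 -0.6 -1.8] open 0.426
```

move_arm --increments '[{"tx":0.3,"ty":0,"tz":0.15,"rx":0,"ry":0,"rz":0,"gripper":-1},{"tx":0,"ty":0,"tz":0,"rx":0,"ry":0,"rz":0,"gripper":0.1},{"tx":0,"ty":0,"tz":0,"rx":0,"ry":0,"rz":0,"gripper":0.3},{"tx":0,"ty":0,"tz":0,"rx":0,"ry":0,"rz":0,"gripper":0.3},{"tx":0,"ty":0,"tz":-3,"rx":0,"ry":0,"rz":0,"gripper":0.3},{"tx":0,"ty":0,"tz":-4,"rx":0,"ry":0,"rz":0,"gripper":0.3},{"tx":0,"ty":0,"tz":-5,"rx":0,"ry":0,"rz":0,"gripper":0.3},{"tx":0,"ty":0,"tz":0,"rx":0,"ry":0,"rz":0,"gripper":0.3}]' --squeeze 50

```text
clock: 11.85
eef_pos: [580.5, -51.3, 148.1]
tcp_rot: [3.131, -0.0, 1.452]
contact_force: [0.6, -0.6, -0.0]
opening: 0.65
```

```bash
python3 s.py; python3 w.py x 38 -6.6;  python3 -c "
from h import *
to(575,-52,200,83.4)"
```

```text
wedge 202 z 45.7 s [ 71.4 160.8] x'' [571.8 585.9 596.5] rect 80.4
   81.3 [570.2 596.5]
   101.3 [572.9 596.2]
   121.3 [576.2 596.4]
   141.3 [580.6 596. ]
   161.3 [584.8 596.1]
jaw 428 z 51.8 s [133.1 268.7] x'' [554.  568.9 593.4] rect 82.5
pad 82 z 48.2 s [154.2 258.9] x'' [421.  423.9 427. ] rect 83.4
mallet 501 z 129.9 s [362.5 432.6] x'' [646.9 679.4 714. ] rect 49.8
8049 45.1542664031058
along y' range [ -5. 151.]
-1.1 x' edges [561.  597.4] mid world [575.2 -67.6]
8.9 x' edges [561.2 597.3] mid world [576.4 -57.7]
18.9 x' edges [560.8 597.1] mid world [577.3 -47.7]
28.9 x' edges [560.3 596.9] mid world [578.1 -37.8]
38.9 x' edges [561.3 596. ] mid world [579.3 -27.8]
48.9 x' edges [563.1 595.9] mid world [581.3 -18. ]
58.9 x' edges [564.9 595.8] mid world [583.3  -8.2]
68.9 x' edges [566.7 595.6] mid world [585.2   1.7]
78.9 x' edges [568.4 595.5] mid world [587.2  11.5]
88.9 x' edges [570.1 595.3] mid world [589.1  21.4]
98.9 x' edges [571.7 595.2] mid world [591.   31.2]
108.9 x' edges [574. 595.] mid world [593.2  41. ]
118.9 x' edges [575.5 594.9] mid world [595.   50.9]
128.9 x' edges [577.1 594.8] mid world [596.9  60.7]
138.9 x' edges [579.2 594.6] mid world [599.   70.5]
148.9 x' edges [580.6 594.5] mid world [600.8  80.4]
at [577.3 -51.  143.1] rpy [ 1.7983e+02 -1.0000e-02  8.3200e+01] shift cm [-0.12 -0.2  -5.69] rz -0.20346715724602404 t 11.95 F [-0.4  0.3 -1.6] open 0.653
```

move_arm --increments '[{"tx":4.4,"ty":-1.48,"tz":0,"rx":0,"ry":0,"rz":0,"gripper":0.3},{"tx":4.4,"ty":-1.48,"tz":0,"rx":0,"ry":0,"rz":0,"gripper":0.3},{"tx":4.4,"ty":-1.48,"tz":0,"rx":0,"ry":0,"rz":0,"gripper":0.3},{"tx":4.4,"ty":-1.48,"tz":0,"rx":0,"ry":0,"rz":0,"gripper":0.3},{"tx":4.4,"ty":-1.48,"tz":0,"rx":0,"ry":0,"rz":0,"gripper":0.3},{"tx":4.4,"ty":-1.48,"tz":0,"rx":0,"ry":0,"rz":0,"gripper":0.3},{"tx":4.4,"ty":-1.48,"tz":0,"rx":0,"ry":0,"rz":0,"gripper":0.3},{"tx":4.4,"ty":-1.48,"tz":0,"rx":0,"ry":0,"rz":0,"gripper":0.3},{"tx":4.4,"ty":-1.48,"tz":0,"rx":0,"ry":0,"rz":0,"gripper":0.3}]' --squeeze 50

```text
clock: 12.85
eef_pos: [489.4, 359.2, 139.9]
tcp_rot: [-3.139, 0.002, 1.452]
contact_force: [1.2, -1.0, 0.5]
opening: 0.652
```

move_arm --increments '[{"tx":0,"ty":0,"tz":0,"rx":0,"ry":0,"rz":-8.2,"gripper":0.3},{"tx":0,"ty":0,"tz":0,"rx":0,"ry":0,"rz":-8.2,"gripper":0.3},{"tx":0,"ty":0,"tz":0,"rx":0,"ry":0,"rz":-8.2,"gripper":0.3},{"tx":0,"ty":0,"tz":0,"rx":0,"ry":0,"rz":-8.2,"gripper":0.3},{"tx":0,"ty":0,"tz":0,"rx":0,"ry":0,"rz":-8.2,"gripper":0.3},{"tx":0,"ty":0,"tz":0,"rx":0,"ry":0,"rz":-8.2,"gripper":0.3},{"tx":0,"ty":0,"tz":0,"rx":0,"ry":0,"rz":-8.2,"gripper":0.3},{"tx":0,"ty":0,"tz":0,"rx":0,"ry":0,"rz":-8.2,"gripper":0.3},{"tx":0,"ty":0,"tz":0,"rx":0,"ry":0,"rz":-8.2,"gripper":0.3},{"tx":0,"ty":0,"tz":0,"rx":0,"ry":0,"rz":-8.2,"gripper":0.3},{"tx":0,"ty":0,"tz":0,"rx":0,"ry":0,"rz":-8,"gripper":0.3},{"tx":0,"ty":0,"tz":0,"rx":0,"ry":0,"rz":0,"gripper":0.3}]' --squeeze 50

```text
clock: 14.05
eef_pos: [490.2, 357.3, 139.9]
tcp_rot: [-3.14, -0.002, 3.025]
contact_force: [0.4, 0.3, 0.4]
opening: 0.65
```

```bash
cat > mal.py <<'E'
from h import *
a,P,d=grab("wrist"); np.savez("w2.npz",a=a,P=P,d=d)
hsv=cv2.cvtColor(a,cv2.COLOR_RGB2HSV).astype(int); H,S,V=hsv[...,0],hsv[...,1],hsv[...,2]; Z=P[...,2]
for n,m in [("red",((H<8)|(H>172))&(S>150)&(V>60)&(Z>36)),("handle",(H>8)&(H<28)&(S>50)&(V>80)&(Z>29))]:
    m=m&(d>0); k,l,st,_=cv2.connectedComponentsWithStats(m.astype(np.uint8)); j=1+np.argmax(st[1:,4]); q=P[l==j]
    c,wh,an=cv2.minAreaRect(q[:,:2].astype(np.float32)); print(n,len(q),np.round(c,1),np.round(wh,1),round(an,1),"z",q[:,2].mean().round(1))
to(492,358.5,140,173)
cv2.imwrite('pics/g%d.png'%int(r.sense()["clock"]*100),a[...,::-1])
E
python3 mal.py; ls pics
```

```text
red 3341 [536.1 354.9] [56.2 44.6] 82.1 z 43.9
handle 7769 [519.2 217.5] [152.8 128.5] 78.5 z 49.7
at [490.3 357.5 140.2] rpy [-1.7990e+02 -1.1000e-01  1.7303e+02] shift cm [-0.16  0.12  0.02] rz 0.03231434944495959 t 14.1 F [ 0.3 -0.6  0.1] open 0.648
a.png
b.png
c.png
d.png
e.png
f.png
g1410.png
```

move_arm --increments '[{"tx":-0.08,"ty":0.37,"tz":3,"rx":0,"ry":0,"rz":0.9,"gripper":0.3},{"tx":0,"ty":0,"tz":4,"rx":0,"ry":0,"rz":0,"gripper":0.3},{"tx":0,"ty":0,"tz":4,"rx":0,"ry":0,"rz":0,"gripper":0.3},{"tx":0,"ty":0,"tz":2.2,"rx":0,"ry":0,"rz":0,"gripper":0.3},{"tx":0,"ty":0,"tz":0,"rx":0,"ry":0,"rz":0,"gripper":0.3},{"tx":0,"ty":0,"tz":0,"rx":0,"ry":0,"rz":0,"gripper":-1},{"tx":0,"ty":0,"tz":0,"rx":0,"ry":0,"rz":0,"gripper":-1},{"tx":0,"ty":0,"tz":0,"rx":0,"ry":0,"rz":0,"gripper":-1},{"tx":0,"ty":0,"tz":0,"rx":0,"ry":0,"rz":0,"gripper":-1},{"tx":0,"ty":0,"tz":0,"rx":0,"ry":0,"rz":0,"gripper":-1}]' --squeeze 110

```text
clock: 15.1
eef_pos: [493.1, 362.1, 11.6]
tcp_rot: [3.14, 0.002, 3.007]
contact_force: [-1.9, -2.2, 8.1]
opening: 0.256
```

move_arm --increments '[{"tx":0,"ty":0,"tz":-2,"rx":0,"ry":0,"rz":0,"gripper":-1},{"tx":0,"ty":0,"tz":-4,"rx":0,"ry":0,"rz":0,"gripper":-1},{"tx":0,"ty":0,"tz":-4,"rx":0,"ry":0,"rz":0,"gripper":-1},{"tx":0,"ty":0,"tz":-2,"rx":0,"ry":0,"rz":0,"gripper":-1},{"tx":0,"ty":0,"tz":0,"rx":0,"ry":0,"rz":0,"gripper":-1}]' --squeeze 110

```text
clock: 15.6
eef_pos: [494.2, 363.0, 133.8]
tcp_rot: [3.137, 0.005, 3.007]
contact_force: [0.4, 1.3, -3.0]
opening: 0.26
```

```bash
sed -i 's/(Z>36)/(Z>100)/; s/(Z>29)/(Z>100)/' mal.py; python3 mal.py; python3 s.py | grep wedge
```

```text
red 2560 [506.4 361. ] [29.7 46.9] 83.3 z 164.5
handle 20361 [450.8 368.7] [ 26.  132.6] 82.7 z 157.1
at [493.1 362.2 131.5] rpy [1.7985e+02 1.5000e-01 1.7228e+02] shift cm [ 0.05 -0.37 -0.86] rz -0.7166874427256005 t 15.65 F [-0.7 -0.7 -4.2] open 0.256
wedge 514 z 45.6 s [ -8.1 160.3] x'' [562.1 583.2 597.5] rect 83.7
```

move_arm --increments '[{"tx":-0.4,"ty":-2.1,"tz":0,"rx":0,"ry":0,"rz":0,"gripper":-1},{"tx":-0.8,"ty":-4.2,"tz":0,"rx":0,"ry":0,"rz":0,"gripper":-1},{"tx":-0.8,"ty":-4.2,"tz":0,"rx":0,"ry":0,"rz":0,"gripper":-1},{"tx":-0.8,"ty":-4.2,"tz":0,"rx":0,"ry":0,"rz":0,"gripper":-1},{"tx":-0.8,"ty":-4.2,"tz":0,"rx":0,"ry":0,"rz":0,"gripper":-1},{"tx":-0.8,"ty":-4.2,"tz":0,"rx":0,"ry":0,"rz":0,"gripper":-1},{"tx":-0.8,"ty":-4.2,"tz":0,"rx":0,"ry":0,"rz":0,"gripper":-1},{"tx":-0.8,"ty":-4.2,"tz":0,"rx":0,"ry":0,"rz":0,"gripper":-1},{"tx":-0.8,"ty":-4.2,"tz":0,"rx":0,"ry":0,"rz":0,"gripper":-1},{"tx":-0.8,"ty":-4.2,"tz":0,"rx":0,"ry":0,"rz":0,"gripper":-1},{"tx":-0.8,"ty":-4.2,"tz":0,"rx":0,"ry":0,"rz":0,"gripper":-1},{"tx":-0.9,"ty":-4.3,"tz":0,"rx":0,"ry":0,"rz":0,"gripper":-1}]' --squeeze 110

```text
clock: 16.9
eef_pos: [517.6, -132.4, 128.0]
tcp_rot: [3.141, -0.003, 3.007]
contact_force: [1.9, 0.7, -3.4]
opening: 0.259
```

move_arm --increments '[{"tx":0,"ty":-1.8,"tz":2,"rx":0,"ry":0,"rz":-1.1,"gripper":-1},{"tx":0,"ty":0,"tz":4,"rx":0,"ry":0,"rz":0,"gripper":-1},{"tx":0,"ty":0,"tz":2,"rx":0,"ry":0,"rz":0,"gripper":-1},{"tx":0,"ty":0,"tz":0,"rx":0,"ry":0,"rz":0,"gripper":-1}]' --squeeze 110

```text
clock: 17.3
eef_pos: [513.0, -148.0, 45.6]
tcp_rot: [3.14, -0.008, 3.025]
contact_force: [0.0, -0.4, -4.0]
opening: 0.254
```

```bash
sed -i 's/(Z>100)/(Z>45)/g; s/to(492.*/to(520.4,-148.8,20,173.4)/' mal.py; python3 mal.py; python3 s.py
```

```text
red 2558 [ 525.8 -149.6] [29.5 46.8] 83.9 z 76.0
handle 20420 [ 469.6 -142.9] [ 26.  131.6] 83.4 z 69.7
at [ 514.6 -148.2   47.5] rpy [179.95  -0.32 173.37] shift cm [-0.6   0.    2.75] rz -0.028612116233119878 t 17.35 F [ 0.2 -0.1 -3. ] open 0.258
wedge 512 z 45.5 s [ -7.8 160.3] x'' [562.  583.  597.2] rect 83.3
   1.7 [561.9 597.3]
   21.7 [561.5 597.3]
   41.7 [562.  597.1]
   61.7 [566.6 597.5]
   81.7 [570.6 596.9]
   101.7 [573.7 596.1]
   121.7 [576.9 596.5]
   141.7 [581.6 595.7]
   161.7 [584.8 596.3]
jaw 433 z 51.6 s [133.8 268.3] x'' [553.5 569.  593. ] rect 83.5
pad 82 z 47.8 s [151.2 258.8] x'' [421.1 424.  427. ] rect 83.4
mallet 492 z 130.0 s [362.9 432.3] x'' [646.8 679.8 714.3] rect 45.5
```

move_arm --increments '[{"tx":-0.5,"ty":0,"tz":2.0,"rx":0,"ry":0,"rz":0,"gripper":-1},{"tx":0,"ty":0,"tz":0.6,"rx":0,"ry":0,"rz":0,"gripper":-1},{"tx":0,"ty":0,"tz":0,"rx":0,"ry":0,"rz":0,"gripper":-1},{"tx":0,"ty":2.5,"tz":0,"rx":0,"ry":0,"rz":0,"gripper":-1},{"tx":0,"ty":1.5,"tz":0,"rx":0,"ry":0,"rz":0,"gripper":-1},{"tx":0,"ty":1.0,"tz":0,"rx":0,"ry":0,"rz":0,"gripper":-1},{"tx":0,"ty":0,"tz":0,"rx":0,"ry":0,"rz":0,"gripper":-1}]' --squeeze 110

```text
clock: 18.1
eef_pos: [528.2, -98.1, 24.4]
tcp_rot: [-3.142, 0.001, 3.028]
contact_force: [-0.2, -0.0, -3.0]
opening: 0.259
```

```bash
python3 mal.py; python3 s.py
```

```text
red 2559 [541.1 -99.7] [29.5 46.7] 84.6 z 54.9
handle 20392 [484.6 -92.9] [ 24.4 131.8] 83.3 z 48.0
at [528.2 -98.8  24.2] rpy [-1.7999e+02  3.0000e-02  1.7350e+02] shift cm [ 0.2  -5.06  0.42] rz 0.09666813651924144 t 18.15 F [ 0.5 -0.3 -3.4] open 0.257
wedge 473 z 45.6 s [  7.6 169.5] x'' [563.7 584.6 598.1] rect 69.3
   16.3 [562.6 597.2]
   36.3 [562.1 597.7]
   56.3 [564.  597.9]
   76.3 [567.6 598.5]
   96.3 [571.5 598. ]
   116.3 [575.4 597.9]
   136.3 [580.1 597.9]
   156.3 [583.8 597.7]
jaw 433 z 51.7 s [133.3 268.6] x'' [553.9 568.8 592.8] rect 83.2
pad 84 z 48.1 s [152.6 258.8] x'' [421.  423.8 427.2] rect 83.4
mallet 485 z 130.2 s [362.5 432.1] x'' [647.4 680.7 714. ] rect 75.9
```

move_arm --increments '[{"tx":0,"ty":-3.0,"tz":0.2,"rx":0,"ry":0,"rz":0,"gripper":-1},{"tx":0,"ty":-1.0,"tz":0,"rx":0,"ry":0,"rz":0,"gripper":-1},{"tx":0,"ty":2.5,"tz":0,"rx":0,"ry":0,"rz":0,"gripper":-1},{"tx":0,"ty":2.0,"tz":0,"rx":0,"ry":0,"rz":0,"gripper":-1},{"tx":0,"ty":0.7,"tz":0,"rx":0,"ry":0,"rz":0,"gripper":-1},{"tx":0,"ty":-3.0,"tz":0,"rx":0,"ry":0,"rz":0,"gripper":-1},{"tx":0,"ty":-1.0,"tz":0,"rx":0,"ry":0,"rz":0,"gripper":-1},{"tx":0,"ty":2.5,"tz":0,"rx":0,"ry":0,"rz":0,"gripper":-1},{"tx":0,"ty":2.0,"tz":0,"rx":0,"ry":0,"rz":0,"gripper":-1},{"tx":0,"ty":0.7,"tz":0,"rx":0,"ry":0,"rz":0,"gripper":-1},{"tx":0,"ty":0,"tz":0,"rx":0,"ry":0,"rz":0,"gripper":-1}]' --squeeze 110

```text
clock: 19.3
eef_pos: [530.7, -75.2, 21.8]
tcp_rot: [3.142, 0.0, 3.027]
contact_force: [0.1, -0.4, -3.6]
opening: 0.259
```

```bash
python3 s.py; python3 -c "
from h import *
to(528,-75,24,173.4)"
```

```text
wedge 425 z 45.6 s [ 40.5 192.2] x'' [562.7 584.5 597.8] rect 83.3
   47.4 [561.4 597.2]
   67.4 [561.9 597. ]
   87.4 [564.7 597.3]
   107.4 [569.4 597.6]
   127.4 [572.7 597.4]
   147.4 [579.8 598.3]
   167.4 [582.7 598.1]
   187.4 [586.9 598.1]
jaw 415 z 51.7 s [133.4 268.7] x'' [551.9 566.4 590.4] rect 84.0
pad 81 z 47.9 s [152.5 259.1] x'' [421.2 424.  427.1] rect 83.5
mallet 479 z 130.3 s [362.4 432.3] x'' [647.6 680.8 714.1] rect 47.2
at [530.7 -75.5  21.8] rpy [180.     0.   173.43] shift cm [ 0.28  0.02 -0.22] rz 0.03423540964371341 t 19.35 F [-0.3 -0.2 -3.2] open 0.258
```

move_arm --increments '[{"tx":0,"ty":-3.0,"tz":0,"rx":0,"ry":0,"rz":0,"gripper":-1},{"tx":0,"ty":-1.0,"tz":0,"rx":0,"ry":0,"rz":0,"gripper":-1},{"tx":0,"ty":2.5,"tz":0,"rx":0,"ry":0,"rz":0,"gripper":-1},{"tx":0,"ty":2.0,"tz":0,"rx":0,"ry":0,"rz":0,"gripper":-1},{"tx":0,"ty":0.5,"tz":0,"rx":0,"ry":0,"rz":0,"gripper":-1},{"tx":0,"ty":-3.0,"tz":0,"rx":0,"ry":0,"rz":0,"gripper":-1},{"tx":0,"ty":-1.0,"tz":0,"rx":0,"ry":0,"rz":0,"gripper":-1},{"tx":0,"ty":2.5,"tz":0,"rx":0,"ry":0,"rz":0,"gripper":-1},{"tx":0,"ty":2.0,"tz":0,"rx":0,"ry":0,"rz":0,"gripper":-1},{"tx":0,"ty":0.5,"tz":0,"rx":0,"ry":0,"rz":0,"gripper":-1},{"tx":0,"ty":0,"tz":0,"rx":0,"ry":0,"rz":0,"gripper":-1}]' --squeeze 110

```text
clock: 20.45
eef_pos: [533.1, -55.5, 21.8]
tcp_rot: [3.141, 0.0, 3.027]
contact_force: [0.1, -0.2, -3.7]
opening: 0.255
```

```bash
python3 s.py; python3 -c "
from h import *
to(528,-75,24,173.4)"
```

```text
wedge 392 z 47.2 s [ 67.8 213.5] x'' [562.8 585.3 598. ] rect 54.9
   74.9 [531.4 597.3]
   94.9 [562.7 596.8]
   114.9 [567.1 597.5]
   134.9 [570.2 597.2]
   154.9 [577.4 598.1]
   174.9 [580.2 597.9]
   194.9 [584.3 598.5]
   214.9 [588.6 598.9]
jaw 415 z 51.6 s [132.8 268.8] x'' [547.8 562.5 586.8] rect 83.7
pad 88 z 48.0 s [151.  260.9] x'' [420.3 423.2 426.7] rect 83.3
mallet 475 z 130.2 s [362.8 432.8] x'' [649.3 681.5 713.8] rect 67.0
at [532.9 -55.8  21.8] rpy [ 1.7999e+02 -1.0000e-02  1.7343e+02] shift cm [ 0.27 -1.97 -0.22] rz 0.029339295883715977 t 20.5 F [ 0.4 -0.  -3.4] open 0.257
```

move_arm --increments '[{"tx":0,"ty":-3.0,"tz":0,"rx":0,"ry":0,"rz":0,"gripper":-1},{"tx":0,"ty":-1.0,"tz":0,"rx":0,"ry":0,"rz":0,"gripper":-1},{"tx":0,"ty":2.5,"tz":0,"rx":0,"ry":0,"rz":0,"gripper":-1},{"tx":0,"ty":1.8,"tz":0,"rx":0,"ry":0,"rz":0,"gripper":-1},{"tx":0,"ty":0.5,"tz":0,"rx":0,"ry":0,"rz":0,"gripper":-1},{"tx":0,"ty":-3.0,"tz":0,"rx":0,"ry":0,"rz":0,"gripper":-1},{"tx":0,"ty":-1.0,"tz":0,"rx":0,"ry":0,"rz":0,"gripper":-1},{"tx":0,"ty":0,"tz":0,"rx":0,"ry":0,"rz":0,"gripper":-1},{"tx":0,"ty":2.5,"tz":0,"rx":0,"ry":0,"rz":0,"gripper":-1},{"tx":0,"ty":1.7,"tz":0,"rx":0,"ry":0,"rz":0,"gripper":-1},{"tx":0,"ty":0.5,"tz":0,"rx":0,"ry":0,"rz":0,"gripper":-1}]' --squeeze 110

```text
clock: 21.6
eef_pos: [534.7, -40.1, 21.8]
tcp_rot: [-3.141, -0.0, 3.027]
contact_force: [-1.8, -11.0, -2.3]
opening: 0.253
```

```bash
python3 s.py; python3 -c "
from h import *
to(528,-75,24,173.4)"
```

```text
wedge 367 z 48.1 s [ 85.6 226.9] x'' [561.9 585.4 597.7] rect 53.3
   95.1 [509.7 596.7]
   115.1 [563.8 597.1]
   135.1 [568.6 597. ]
   155.1 [574.  598.2]
   175.1 [577.9 597.7]
   195.1 [582.  598.1]
   215.1 [586.  597.4]
jaw 412 z 51.6 s [134.4 270. ] x'' [544.6 559.1 582.8] rect 83.1
pad 85 z 48.1 s [150.9 259.4] x'' [417.6 420.6 423.6] rect 83.6
mallet 473 z 130.3 s [362.6 431.8] x'' [649.  681.2 715. ] rect 45.2
at [534.8 -39.9  21.8] rpy [-1.7997e+02  1.0000e-02  1.7345e+02] shift cm [ 0.28 -3.56 -0.22] rz 0.05228212206006333 t 21.65 F [ 1.3 -0.2 -3.8] open 0.256
```

move_arm --increments '[{"tx":0,"ty":-3.0,"tz":0,"rx":0,"ry":0,"rz":0,"gripper":-1},{"tx":0,"ty":-1.0,"tz":0,"rx":0,"ry":0,"rz":0,"gripper":-1},{"tx":0,"ty":2.5,"tz":0,"rx":0,"ry":0,"rz":0,"gripper":-1},{"tx":0,"ty":1.4,"tz":0,"rx":0,"ry":0,"rz":0,"gripper":-1},{"tx":0,"ty":0.5,"tz":0,"rx":0,"ry":0,"rz":0,"gripper":-1},{"tx":0,"ty":0,"tz":0,"rx":0,"ry":0,"rz":0,"gripper":-1},{"tx":0,"ty":-3.0,"tz":0,"rx":0,"ry":0,"rz":0,"gripper":-1},{"tx":0,"ty":-1.0,"tz":0,"rx":0,"ry":0,"rz":0,"gripper":-1},{"tx":0,"ty":2.5,"tz":0,"rx":0,"ry":0,"rz":0,"gripper":-1},{"tx":0,"ty":1.5,"tz":0,"rx":0,"ry":0,"rz":0,"gripper":-1},{"tx":0,"ty":0.3,"tz":0,"rx":0,"ry":0,"rz":0,"gripper":-1}]' --squeeze 110

```text
clock: 22.75
eef_pos: [535.5, -33.1, 21.8]
tcp_rot: [-3.14, -0.0, 3.029]
contact_force: [-1.3, -15.3, -2.3]
opening: 0.252
```

```bash
python3 s.py|grep -v "   "; python3 -c "
from h import *
to(528,-75,24,173.4)"
```

```text
wedge 350 z 45.6 s [ 95.4 234.9] x'' [562.7 585.9 598.3] rect 81.5
jaw 412 z 51.7 s [134.6 270.4] x'' [543.6 558.3 581. ] rect 82.9
pad 79 z 48.6 s [151.5 259.2] x'' [416.3 419.3 422.3] rect 83.5
mallet 477 z 130.3 s [362.2 432.1] x'' [648.6 681.3 714. ] rect 42.0
at [535.6 -33.2  21.8] rpy [-1.7993e+02  1.0000e-02  1.7354e+02] shift cm [ 0.28 -4.24 -0.21] rz 0.13516096981334158 t 22.8 F [-0.1 -4.3 -4.1] open 0.257
```

move_arm --increments '[{"tx":0,"ty":-3.0,"tz":0,"rx":0,"ry":0,"rz":0,"gripper":-1},{"tx":0,"ty":-1.0,"tz":0,"rx":0,"ry":0,"rz":0,"gripper":-1},{"tx":0,"ty":2.5,"tz":0,"rx":0,"ry":0,"rz":0,"gripper":-1},{"tx":0,"ty":1.4,"tz":0,"rx":0,"ry":0,"rz":0,"gripper":-1},{"tx":0,"ty":0.4,"tz":0,"rx":0,"ry":0,"rz":0,"gripper":-1}]' --squeeze 110

```text
clock: 23.3
eef_pos: [535.3, -31.9, 21.8]
tcp_rot: [-3.137, -0.001, 3.03]
contact_force: [-4.1, -39.5, 0.8]
opening: 0.255
```

```bash
python3 s.py|grep -v "   "; python3 -c "
from h import *
to(528,-75,24,173.4)"
```

```text
wedge 340 z 45.5 s [ 98.8 235.1] x'' [563.8 586.  598.2] rect 82.0
jaw 415 z 51.6 s [134.4 269.9] x'' [543.5 558.  581.1] rect 82.0
pad 77 z 48.8 s [151.4 259. ] x'' [416.  419.2 422.1] rect 83.5
mallet 476 z 130.2 s [362.5 431.5] x'' [648.8 681.5 714.6] rect 62.8
at [535.5 -32.3  21.9] rpy [-1.7975e+02 -2.0000e-02  1.7359e+02] shift cm [ 0.27 -4.33 -0.19] rz 0.18836667420256958 t 23.35 F [ -2.4 -22.   -1.5] open 0.253
```

move_arm --increments '[{"tx":0,"ty":-3,"tz":0,"rx":0,"ry":0,"rz":0,"gripper":-1},{"tx":0,"ty":-4,"tz":0,"rx":0,"ry":0,"rz":0,"gripper":-1},{"tx":0,"ty":-4,"tz":0,"rx":0,"ry":0,"rz":0,"gripper":-1},{"tx":0,"ty":-2,"tz":0,"rx":0,"ry":0,"rz":0,"gripper":-1},{"tx":0,"ty":0,"tz":0.4,"rx":0,"ry":0,"rz":0,"gripper":-1},{"tx":0,"ty":0,"tz":0,"rx":0,"ry":0,"rz":0,"gripper":-1}]' --squeeze 110

```text
clock: 23.95
eef_pos: [520.5, -159.3, 17.3]
tcp_rot: [3.141, -0.001, 3.026]
contact_force: [0.5, 0.4, -4.4]
opening: 0.257
```

```bash
sed -i 's/(Z>45)/(Z>25)/g;' mal.py; python3 mal.py; python3 s.py | grep -v "   "
```

```text
red 2549 [ 533.5 -160.6] [29.4 46.7] 83.4 z 47.8
handle 20409 [ 476.8 -154. ] [ 25.8 131.7] 82.8 z 40.9
at [ 520.6 -158.8   17.4] rpy [ 1.7998e+02 -6.0000e-02  1.7344e+02] shift cm [ 0.14  0.99 -0.26] rz 0.03502225810760251 t 24.0 F [ 0.6  0.  -3. ] open 0.258
wedge 469 z 45.7 s [ 69.7 234.8] x'' [562.1 584.6 598. ] rect 82.9
jaw 413 z 51.8 s [134.5 269. ] x'' [543.1 558.  581.8] rect 83.2
pad None
mallet 492 z 129.9 s [362.8 432.1] x'' [647.1 679.9 714.4] rect 42.0
```

move_arm --increments '[{"tx":0,"ty":0,"tz":0.2,"rx":0,"ry":0,"rz":0,"gripper":-1},{"tx":0,"ty":0,"tz":0.15,"rx":0,"ry":0,"rz":0,"gripper":-1},{"tx":0,"ty":0,"tz":0.05,"rx":0,"ry":0,"rz":0,"gripper":-1},{"tx":0,"ty":0,"tz":0,"rx":0,"ry":0,"rz":0,"gripper":-1}]' --squeeze 60

```text
clock: 24.45
eef_pos: [520.9, -159.5, 13.7]
tcp_rot: [3.142, -0.0, 3.027]
contact_force: [-0.1, -0.4, -3.0]
opening: 0.256
```

move_arm --increments '[{"tx":0,"ty":0,"tz":0.15,"rx":0,"ry":0,"rz":0,"gripper":-1},{"tx":0,"ty":0,"tz":0,"rx":0,"ry":0,"rz":0,"gripper":-0.3},{"tx":0,"ty":0,"tz":0,"rx":0,"ry":0,"rz":0,"gripper":0.2},{"tx":0,"ty":0,"tz":0,"rx":0,"ry":0,"rz":0,"gripper":0.3},{"tx":0,"ty":0,"tz":0,"rx":0,"ry":0,"rz":0,"gripper":0.3},{"tx":0,"ty":0,"tz":-3,"rx":0,"ry":0,"rz":0,"gripper":0.3},{"tx":0,"ty":0,"tz":-5,"rx":0,"ry":0,"rz":0,"gripper":0.3},{"tx":0,"ty":0,"tz":-5,"rx":0,"ry":0,"rz":0,"gripper":0.3},{"tx":0,"ty":-4,"tz":-3,"rx":0,"ry":0,"rz":0,"gripper":0.3},{"tx":0,"ty":-5,"tz":0,"rx":0,"ry":0,"rz":0,"gripper":0.3},{"tx":0,"ty":-5,"tz":0,"rx":0,"ry":0,"rz":0,"gripper":0.3},{"tx":0,"ty":0,"tz":0,"rx":0,"ry":0,"rz":0,"gripper":0.3}]' --squeeze 50

```text
clock: 25.65
eef_pos: [504.5, -304.3, 173.2]
tcp_rot: [-3.139, 0.002, 3.023]
contact_force: [1.2, 0.2, -0.1]
opening: 0.649
```

```bash
python3 mal.py; python3 s.py; python3 - <<'E'
from h import *
z=np.load("t3.npz"); a,P,d=z["a"],z["P"],z["d"]; cv2.imwrite('pics/h.png',cv2.resize(a,(800,600))[...,::-1])
z0=np.load("top.npz"); 
hsv=cv2.cvtColor(a,cv2.COLOR_RGB2HSV).astype(int); H,S=hsv[...,0],hsv[...,1]; Z=P[...,2]
m=(d>0)&(H>5)&(H<18)&(S>150)&(Z>42)&(Z<60)&(P[...,0]>400); q=P[m]; print("racks",np.round(cv2.minAreaRect(q[:,:2].astype(np.float32))[1:],1) if 0 else cv2.minAreaRect(q[:,:2].astype(np.float32)),q[:,2].mean())
E
```

```text
red 2867 [ 563.9 -164.1] [56.3 43.3] 82.9 z 43.4
handle 5956 [ 462.6 -151.6] [ 28.2 162.4] 83.6 z 34.4
at [ 504.3 -301.6  172.6] rpy [-1.7996e+02  5.0000e-02  1.7319e+02] shift cm [ 0.23 15.38 15.25] rz -0.21215256894376466 t 25.7 F [ 0.2 -0.9  0.6] open 0.65
wedge 471 z 45.5 s [ 69.7 234.9] x'' [561.6 584.9 598.1] rect 82.7
   78.8 [561.3 597.4]
   98.8 [561.1 597.3]
   118.8 [563.6 597.2]
   138.8 [568.3 597.8]
   158.8 [574.5 598.5]
   178.8 [578.  597.5]
   198.8 [581.1 597.4]
   218.8 [585.7 598.3]
jaw 411 z 51.6 s [134.9 269.5] x'' [543.4 557.7 581.5] rect 83.0
pad 79 z 48.6 s [150.4 259. ] x'' [416.3 419.1 422.2] rect 83.4
mallet 498 z 129.9 s [362.9 431.5] x'' [647.  679.6 714.3] rect 46.6
racks ((502.3225402832031, 148.1942138671875), (130.77352905273438, 119.97747039794922), 83.39954376220703) 53.588405809182426
```

View pics/h.png

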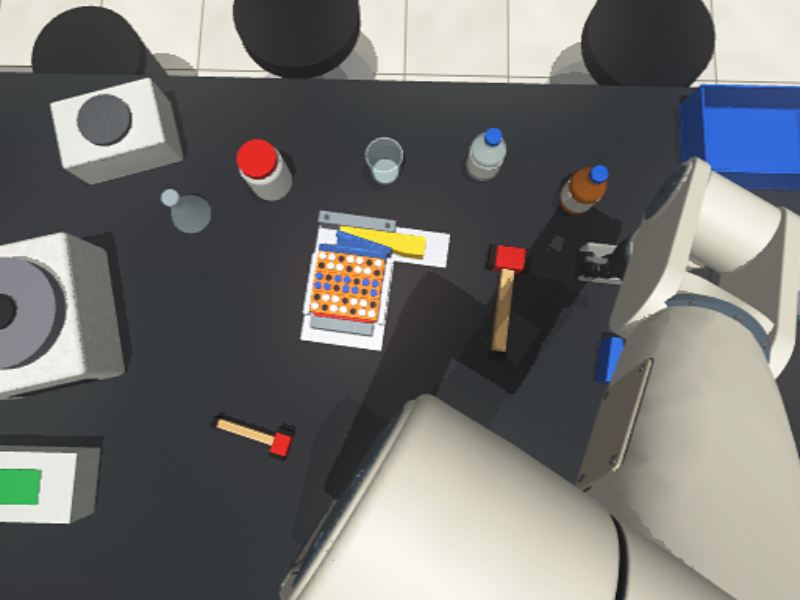

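The final view shows the wedge in the slot at (385,240), the racks closed up and square, the mallet flat at (508,300) and clear of the wedge, and the bystanders where they were. Handing in.

```bash
python3 -c "
from rig import r
print(r.sign_off(), r.sense()['clock'])"
```

```text
the job is handed in; nothing more can be done
the job is handed in; nothing more can be done
```

The racks are locked and the job is handed in. At my last check before sign-off the clock stood at about 25.7 s. Sign-off gives no verdict, so the results below are from my own camera and force readings.

- **Wedge:** I drew it from the dock, regripped it by its head, set it about 29 mm into the slot and let go. I then drove it with the large mallet in ten separate taps, drawing back about 40 mm between them. On the last tap it moved less than 1 mm while the force rose to 39.5 N. Its tip is now about 103 mm past the mouth, and it lies flat and straight.
- **Pad and jaw:** the red pad is pressed back about 4.8 mm of its 5 mm. The jaw is back about 11 mm.
- **Racks:** they are square to the tray (83.4° against the tray's 83.4°) and standing at the right height.
- **Mallet:** it lies flat on the bench, its head over 200 mm from the wedge's butt.
- **Bystanders:** in the last overhead picture, all those in view look unmoved. The arm partly hid the tip box, so I could not check that one fully.

**Disagreements:** hand-held heights from the wrist camera varied by about 2 mm against the arm's pose. The fitted yaw of the held wedge varied by about 0.5°. Neither mattered for the fit. The first four taps showed no lasting force, so I cannot say whether each passed 2 N. One later tap, made before the pad was tight, read 11 N, and the last two read 15 N and 39.5 N.

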